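Roll a bent bar's edge at steady pressure

ROBOT

A 6-joint arm with a two-finger parallel gripper is mounted at the origin on the work surface. World frame = base frame: x ahead of the robot, y to its left, z up, the work surface at z = 0. Lengths are in mm, angles in rad, forces in N, time in s.
With the tool pointing down it reaches from about 350 to 875 mm from the base axis. Payload 4.2 kg.
Tool frame: the origin (TCP) lies on the mounting face of the last link; the fingertips stand 173 mm ahead of it and the grasp point (between the pads) lies 155 mm ahead of it; z points along the fingers, y is the line along which they close (so a half turn about z gives the same grasp; the last joint's range is limited). The gripper opens to 85 mm and grips with 20 to 120 N. Pads are 22 mm wide; open, the fingers measure 114 mm over their backs; the gripper's body (76 mm by 85 mm) begins 54 mm behind the grasp point. The pads swing forward as they close: fully open they stand 13 mm farther back than shut.
Start: joints at [-0.858, 0.385, 0.008, 0, -1.194, -0.259], TCP at [274.002, -561.714, 404.712] pointing down, gripper open.
Joint ranges: [-3.14, 3.14], [-1.21, 2.06], [-1.07, 1.41], [-3.16, 2.05], [-2.99, -0.16], [-3.1, 3.1]. Speed limits (rad/s): [2.79, 2.79, 3.14, 3.14, 3.14, 3.14].

INTERFACE

Orientations are given as a unit quaternion [x, y, z, w].
In Python, from bench import arm gives the robot as it stands. The module is installed in compiled form; this text tells all that it offers.
- The arm moves only by the tool move_arm, never from a script. Its arguments are lists of equal length, an entry for each row: "fingers": the finger opening in mm, from 0 to 85.4; "travel": the shift along the tool's x, y, z in mm, a list of three; "dr": the turn, a rotation vector about the tool's x, y, z in rad, a list of three. A call has 1 to 10 rows; each row is the pose to reach, as a shift and turn from the pose commanded when the call began, along the tool's axes at that moment; what a row does not reach only later rows make up. A row lasts 1/10 s, in which the tool goes at most 50 mm and 8.59 degrees, less where a joint would pass 70% of its speed; a pose out of reach is approached as far as the arm can. A call with a gripper value outside its range is refused whole. The fingers move at their own pace and stop on an object; the grip force is fixed at half the most. Time passes only in rows, so rows that repeat a pose let the fingers close. It gives the time, the measured TCP pose, the force, the opening and the grip force at its end, in the units of the state.
- arm.read_state(): the state, without advancing time (a new reading comes with each control period).
- arm.get_image(name): name is "scene" or "top" or "wrist"; returns the picture (384x512x3 uint8, red, green, blue); there is no depth.
- arm.camera_model(name): a dict with "intrinsics" (3x3 intrinsics, pixels), "pose" (4x4, takes a point from camera to world coordinates). Camera axes: x right, y up, looking along -z (the intrinsics and any distortion apply to the point x, -y, -z); pixel columns grow to the right and rows downward; lengths in mm; the calibration is good to about 2 mm. The wrist camera is an equidistant fisheye: a pixel r from the principal point sees the ray r / f radians off the axis. A picture is of the moment at which its call begins: read the wrist's pose just before it. camera_model takes no time and is no camera call; for the wrist camera it gives the pose at the moment of the call.
- arm.job_done(): hands the job in; it is judged then, once.
The state is a dict: "clock": time; "joints": joint angles; "joint_vel": joint speeds; "joint_efforts": joint torques, N m; "position": TCP position; "ee_rot": TCP orientation; "contact_force": force on the tool from outside, world axes, zero at the start; "wrist_torque": the same for the moment, N m; "gripper_width": finger opening in mm; "grasp_force": force on a finger pad.
Only numpy, scipy, OpenCV 4.12 (cv2) and the standard library are available. Lean on these libraries where they do the work, as an engineer would, in place of code of your own. Each camera call takes 0.05 s, during which the arm holds its last target. There are 200 camera calls.

TASK

Pick up the sprung roller burnisher by its wooden handle and set its roller against the outside of the bent bar on the turntable, at the bar's wide starting end. The turntable swings freely and turns away as you press: stay with it and roll along the whole outer edge in one unbroken pass, keeping the pressure between 4 and 7 N (spring pushed in 16 to 28 mm) all the way, until the roller settles in the hollow near the far end. Keep it pressed there at that pressure with the turntable at rest for three seconds, and finish while still holding it so; touch the turntable only with the roller and leave the other things on the bench alone.

Things in the scene. Friction and masses are not known exactly. Their poses are not given: they have to be found in the camera images.
- positioner: Grey square base plate (260 x 260 x 12 mm) of a welding turntable, fixed to the bench; it carries the turntable, whose vertical axis goes through this body's origin (centre of its underside). Its yaw differs from run to run.
- table_axis (a point): Point on the turntable's vertical axis, 100 mm above the bench, the height of the bent bar's centre. Bar: round steel, 16 mm thick, on posts. Distance axis to outer face in mm, by angle u (rad) CLOCKWISE from the turntable's x axis, as u: mm: -0.4: 170, 0.1: 161, 0.3: 154, 0.55: 142, 0.8: 130, 1.05: 124, 1.3: 122, 1.55: 117, 1.8: 108, 2.0: 99, 2.2: 92, 2.4: 89, 2.6: 93, 2.85: 106, 3.1: 121.
- turntable (a joint): Angle of the turntable (rad), counter-clockwise seen from above, range -0.5 to 4.5, starts in 0 to 0.5. Steel disc, radius 170 mm, top at 50 mm height, 22 kg, inertia 0.32 kg m2 (true value 0.6 to 1.6 times this), oil drag 0.25 N m s/rad, bearing friction 0.008 N m, no spring or motor: pushed, it coasts with a time constant of about 1.3 s. At 0 its x axis is the base plate's x axis.
- edge_start (a point): Point on the bar's outer face at u = 0.10: set the roller on here, its axis 22 mm outside. Turns with the turntable; at first it faces about +y (left), within 0.6 rad. The radius falls unevenly from here to the hollow (8 to 50 mm per rad), so pressing towards the axis turns the turntable counter-clockwise and u at the roller grows as the joint does.
- edge_a (a point): Point on the bar's outer face at u = 0.55. The pressure must be in the band whenever the roller's axis is within 45 mm, seen from above, of this or a later edge point.
- edge_b (a point): Point on the bar's outer face at u = 1.05.
- edge_c (a point): Point on the bar's outer face at u = 1.55.
- edge_d (a point): Point on the bar's outer face at u = 2.00.
- edge_end (a point): Point on the bar's outer face at u = 2.40, the bottom of the hollow, where a pressed roller comes to rest by itself; the pass ends here. Beyond it the bar rises again.
- burnisher: Loose hand tool, 0.56 kg in all, upright on the bench: grey spring housing 85 (x) x 50 (y) x 44 mm high, x from -55 to +30 mm; on it a wooden handle block 28 (x) x 36 (y) mm, centred at x = -15 mm, from 44 to 128 mm height; a roller on a sprung plunger in front (+x). Origin on the underside, z up, x to the roller. Hold it upright, origin at 78 mm, so the roller meets the bar.
- grip (a point): Grip point in the wooden handle: on its centre line, 104 mm above the tool's underside, 15 mm behind the tool's origin. Grip across x (28 mm) with 60 N or more so that the fingers stand before and behind the handle.
- plunger (a joint): How far the plunger is pushed back into the housing (m): 0 free, 0.045 at its stop. Spring 250 N/m without preload, so 0.016 is 4 N, 0.022 is 5.5 N, 0.028 is 7 N.
- roller_centre (a point): Centre of the roller (44 mm diameter, 30 mm high, axis upright, turns freely). With the plunger free it lies 100 mm ahead of the tool's origin (115 mm ahead of the grip) and 22 mm above its underside; it moves back towards the housing by the plunger's value.
- bin: Bystander: blue plastic open bin, 110 x 160 x 45 mm.
- hammer: Bystander: hammer lying on the bench.
- tin: Bystander: bare metal can, 68 mm diameter, 120 mm high.
There are look-alikes about, which are no part of the job. There is more than one size of the burnisher; the one meant has the size given above.

How it is judged:
By the outcome, as a careful person would: the job done as asked, in the order asked, and still so for the second after the job is handed in, while the arm keeps its last pose, push and grip.
It also fails if it takes over 72 s, if anything falls off the work surface, if the arm or the gripper's body presses on something with over 40 N, if the wrist force passes 120 N, or if a joint passes its speed limit or range.

## Working session

There is one attempt and no reset: what is moved stays moved. The work goes in short steps, Python scripts to look and compute and a tool call to move; the robot and the scene stay as the last step left them, time stands still between calls to the robot, and variables do not carry over. Pictures are saved under pics/ and viewed, at most 10 in all, crops included, and the job is handed in when it is done.

Besides the shell and the picture viewer there is one more tool, called by a JSON object that holds its "op" and its "data". move_arm: Moves the arm, as the interface text tells. Its arguments: {"type":"object","properties":{"fingers":{"type":"array","items":{"type":"number"}},"travel":{"type":"array","items":{"type":"array","items":{"type":"number"}}},"dr":{"type":"array","items":{"type":"array","items":{"type":"number"}}}},"required":["fingers","travel","dr"]}

```bash
mkdir -p pics; ls; python3 - <<'E'
from bench import arm
import cv2,numpy as np
np.set_printoptions(precision=4,suppress=True)
ims=[]
for n in ["scene","top"]:
    im=arm.get_image(n); cv2.imwrite(f"pics/{n}0.png",im[:,:,::-1])
    m=arm.camera_model(n); print(n,m)
s=arm.read_state(); print(s)
E
```

```text
pics
scene {'intrinsics': array([[461.8913,   0.    , 253.6801],
       [  0.    , 461.8913, 183.9679],
       [  0.    ,   0.    ,   1.    ]]), 'pose': array([[   0.7663,   -0.4281,    0.479 , 1069.0241],
       [   0.6423,    0.4964,   -0.5839, -554.4631],
       [   0.0122,    0.7552,    0.6554,  876.3297],
       [   0.    ,    0.    ,    0.    ,    1.    ]])}
top {'intrinsics': array([[394.7564,   0.    , 252.1067],
       [  0.    , 394.7564, 193.0731],
       [  0.    ,   0.    ,   1.    ]]), 'pose': array([[   0.0157,    0.9952,   -0.097 ,  400.961 ],
       [  -0.9999,    0.0151,   -0.0076,  103.2951],
       [  -0.0061,    0.0971,    0.9953, 1077.3186],
       [   0.    ,    0.    ,    0.    ,    1.    ]])}
{'clock': 0.1, 'joints': array([-0.8584,  0.3855,  0.0068, -0.0004, -1.194 , -0.2586]), 'joint_vel': array([ 0.001 , -0.0015,  0.0007,  0.0005, -0.0006,  0.0003]), 'joint_efforts': array([ -0.0011, -39.332 ,  18.893 ,   4.1979,  -0.0026,   0.    ]), 'position': array([ 273.9362, -561.5777,  403.7281]), 'ee_rot': array([-0.2249,  0.9744,  0.0009, -0.0003]), 'contact_force': array([ 0.2103, -0.1812, -0.7969]), 'wrist_torque': array([-0.0589,  0.0012, -0.0079]), 'grasp_force': 0.0, 'gripper_width': 85.40171332043404}
```

View pics/scene0.png

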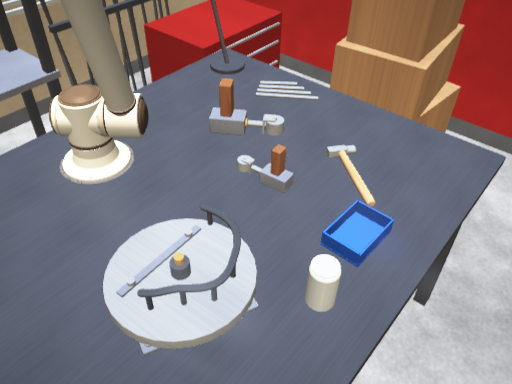

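View pics/top0.png

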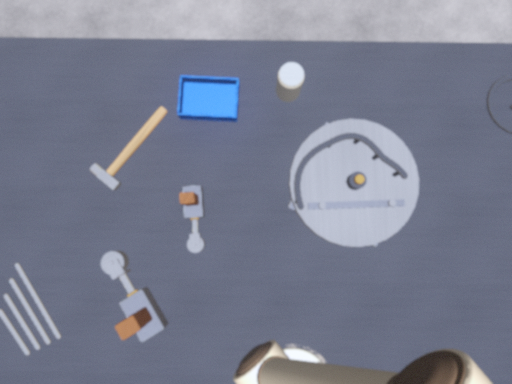

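The scene view shows a larger burnisher at about (228,110) and a smaller one at (277,170), with the turntable at (180,275). The top view shows the same things: large handle at (133,323), small handle at (188,198), its roller at (195,243), disc centre at (354,183), and the bar running clockwise from (295,205) to (403,175). There are two candidates. The small one looks about 33x20 px at 0.37 px/mm, roughly 85x50 mm, so it is the likely match. I'll measure both to check.

```bash
cat > h.py <<'E'
import numpy as np, cv2
from bench import arm
np.set_printoptions(precision=3,suppress=True)
def cast(n,px,z):
    m=arm.camera_model(n);K=m["intrinsics"];P=m["pose"]
    px=np.atleast_2d(np.asarray(px,float))
    d=np.c_[(px[:,0]-K[0,2])/K[0,0],-(px[:,1]-K[1,2])/K[1,1],-np.ones(len(px))]@P[:3,:3].T
    o=P[:3,3]; return (o+d*((z-o[2])/d[:,2])[:,None])[:,:2]
E
python3 - <<'E'
from h import *
im=cv2.imread("pics/top0.png");hsv=cv2.cvtColor(im,cv2.COLOR_BGR2HSV)
crop=cv2.resize(im[165:365,80:240],None,fx=3.0,fy=3.0,interpolation=cv2.INTER_CUBIC);c2=cv2.resize(im[110:255,280:430],None,fx=2,fy=2)
out=np.zeros((600,790,3),np.uint8);out[:600,:480]=crop;out[:290,485:785]=c2;cv2.imwrite("pics/crop0.png",out)
# light grey/low-saturation masks
grey=((hsv[...,1]<75)&(hsv[...,2]>105)).astype(np.uint8);grey[:50]=0
n,l,st,ce=cv2.connectedComponentsWithStats(grey)
for i in range(1,n):
    if st[i,4]>60: print("grey",st[i],ce[i])
k=np.argmax(st[1:,4]*(abs(ce[1:,0]-354)<20))+1
c=max(cv2.findContours((l==k).astype(np.uint8),0,2)[0],key=cv2.contourArea)
h=cv2.convexHull(c);w=cast("top",h[:,0],50)
print("disc minEnclosing",cv2.minEnclosingCircle(w.astype(np.float32)))
A=np.c_[2*w,np.ones(len(w))];s=np.linalg.lstsq(A,(w**2).sum(1),rcond=None)[0];print("circ",s[:2],np.sqrt(s[2]+s[:2]@s[:2]))
org=((hsv[...,0]<15)&(hsv[...,1]>120)&(hsv[...,2]>60)).astype(np.uint8)
n,l,st,ce=cv2.connectedComponentsWithStats(org)
for i in range(1,n):
    if st[i,4]>20: print("org",st[i],ce[i])
g=cv2.cvtColor(im,cv2.COLOR_BGR2GRAY);print(g[200:206,285:300]);print(hsv[243,185:206])
E
```

```text
grey [     0     50    512    334 164460] [254.902 216.256]
disc minEnclosing ((499.3784484863281, 105.88697814941406), 795.5173950195312)
circ [499.535 105.989] 795.4390930108164
org [131 315  16  13  76] [137.763 320.013]
[[112 113 114 118 119 126 133 147 162 159 136 114 111 113 115]
 [112 111 116 118 125 138 143 146 153 148 125 107 111 115 118]
 [113 112 113 116 132 150 157 147 145 144 123 112 111 112 114]
 [109 111 115 121 144 159 165 154 144 145 142 128 120 119 116]
 [112 111 117 134 155 167 172 159 147 149 155 150 129 119 115]
 [111 109 120 144 163 171 171 164 151 149 162 159 140 122 116]]
[[114  46 140]
 [115  38 160]
 [112  32 186]
 [113  25 204]
 [112  28 209]
 [112  27 207]
 [111  28 207]
 [113  26 207]
 [112  27 209]
 [111  25 206]
 [112  27 206]
 [113  26 206]
 [111  26 207]
 [113  26 207]
 [113  26 205]
 [111  26 206]
 [113  26 207]
 [113  27 199]
 [113  26 177]
 [118  27 141]
 [114  38 128]]
```

View pics/crop0.png

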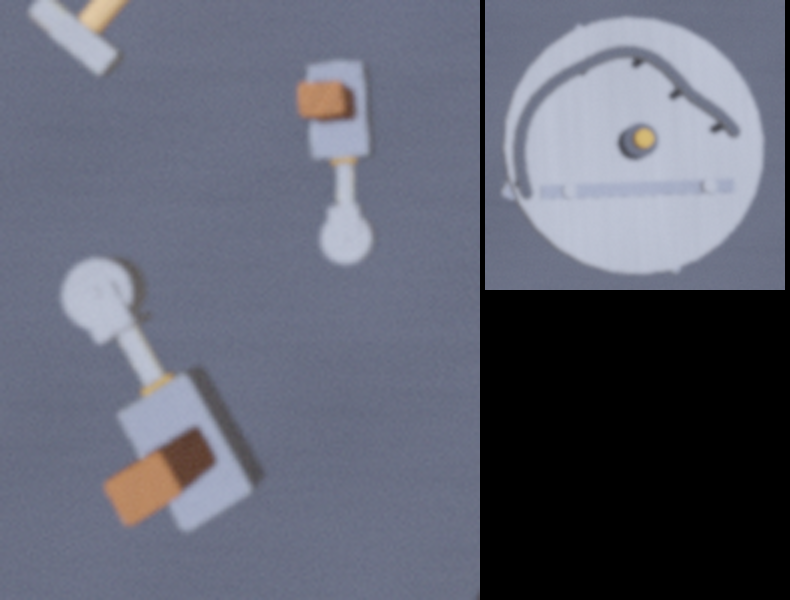

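The crop shows the small tool with its housing at top px (192,201), handle at (188,198) and roller at (195,243). The big one has a clearly larger roller. The bar is dark on the bright disc, so I'll redo the masks with better thresholds.

```bash
python3 - <<'E'
from h import *
im=cv2.imread("pics/top0.png");hsv=cv2.cvtColor(im,cv2.COLOR_BGR2HSV)
g=cv2.cvtColor(im,cv2.COLOR_BGR2GRAY)
grey=((hsv[...,1]<75)&(g>150)).astype(np.uint8);grey[:50]=0
n,l,st,ce=cv2.connectedComponentsWithStats(grey)
for i in range(1,n):
    if st[i,4]>60: print("grey",i,st[i],ce[i])
# disc
d=np.zeros_like(grey);d[115:250,285:425]=grey[115:250,285:425]
d=cv2.morphologyEx(d,cv2.MORPH_OPEN,np.ones((3,3)))
c=max(cv2.findContours(d,0,1)[0],key=cv2.contourArea)
w=cast("top",c[:,0]+0.0,50)
import scipy.optimize as so
f=lambda p:np.hypot(w[:,0]-p[0],w[:,1]-p[1])-p[2]
r=so.least_squares(f,[410,-160,170],loss="soft_l1",f_scale=1).x;print("disc",r,"n",len(w))
ax=r[:2]
# bar
yy,xx=np.mgrid[0:384,0:512]
px=np.c_[xx.ravel(),yy.ravel()]
b=((g<145)).astype(np.uint8)
w50=cast("top",px,50);rr=np.hypot(*(w50-ax).T).reshape(384,512)
w100=cast("top",px,100);
b[rr>163]=0
n,l,st,ce=cv2.connectedComponentsWithStats(b)
for i in range(1,n):
    if st[i,4]>30: print("dark",i,st[i],ce[i])
i=1+np.argmax(st[1:,4]);m=(l==i).ravel()
P=w100[m]-ax;a=np.arctan2(P[:,1],P[:,0]);R=np.hypot(*P.T)
U=np.array([-.4,.1,.3,.55,.8,1.05,1.3,1.55,1.8,2,2.2,2.4,2.6,2.85,3.1]);D=np.array([170,161,154,142,130,124,122,117,108,99,92,89,93,106,121.])
from scipy.interpolate import PchipInterpolator as PI
# outer edge per angle
for deg in range(-90,150,10):
    q=abs((np.degrees(a)-deg+180)%360-180)<2
    if q.any(): print(deg,R[q].min().round(1),R[q].max().round(1))
# small tool parts
for name,(x0,x1,y0,y1) in dict(roller=(183,208,232,256),hous=(178,206,180,222)).items():
    mm=np.zeros_like(grey);mm[y0:y1,x0:x1]=grey[y0:y1,x0:x1]
    c=max(cv2.findContours(mm,0,1)[0],key=cv2.contourArea);W=cast("top",c[:,0],37 if name=="roller" else 44)
    print(name,cv2.minEnclosingCircle(W.astype(np.float32)),cv2.minAreaRect(W.astype(np.float32)))
for n_,f_ in(("top","top0"),("scene","scene0")):
    h=cv2.cvtColor(cv2.imread(f"pics/{f_}.png"),cv2.COLOR_BGR2HSV)
    o=((h[...,0]<16)&(h[...,1]>90)&(h[...,2]>60)).astype(np.uint8)
    k,l,st,ce=cv2.connectedComponentsWithStats(o)
    for i in range(1,k):
        if st[i,4]>20 : print(n_,"org",st[i],ce[i],cast(n_,ce[i],128))
E
```

```text
grey 1 [278  61  27  28 603] [290.98   74.813]
grey 2 [ 90 106  77  84 950] [125.447 151.208]
grey 4 [  289   118   131   129 11736] [355.057 184.59 ]
grey 8 [182 185  22  68 722] [193.59  220.554]
grey 9 [ 100  251   63   91 1483] [129.998 293.78 ]
grey 10 [ 15 263  46  76 442] [ 37.181 300.615]
grey 11 [  9 278  41  66 388] [ 29.201 310.946]
grey 12 [  4 294  36  56 332] [ 21.488 321.807]
grey 13 [  0 309  30  46 267] [ 13.779 332.693]
grey 14 [ 234  344   92   40 1198] [278.255 363.997]
grey 15 [464 359  28  25 371] [475.765 374.655]
disc [ 515.699 -151.526  152.115] n 680
dark 1 [ 293  133  114   76 1038] [342.37  159.831]
dark 2 [346 172  19  18 175] [353.411 181.491]
dark 4 [294 209 114  44 529] [344.437 240.181]
-70 93.6 123.1
-60 100.2 115.9
-50 94.0 108.7
-40 92.2 105.2
-30 80.9 109.6
-20 103.1 120.0
-10 111.0 128.2
0 111.0 134.2
10 124.9 138.3
20 125.7 138.6
30 125.8 138.3
40 128.4 142.2
50 133.0 147.8
60 138.2 152.4
70 143.7 155.3
80 145.2 158.3
90 145.8 158.3
100 145.0 159.0
110 146.0 157.1
roller ((371.46014404296875, 258.74761962890625), 27.265729904174805) ((371.46044921875, 258.735595703125), (52.18398666381836, 41.94164276123047), 1.5952115058898926)
hous ((472.690185546875, 269.135986328125), 48.90745162963867) ((472.82904052734375, 268.97869873046875), (95.53852844238281, 48.60307312011719), 4.889055252075195)
top org [180 193  17  11 169] [187.811 198.243] [[478.603 265.638]]
top org [116 309  34  30 503] [132.165 323.837] [[181.199 386.903]]
scene org [ 143    0   79   82 4024] [180.931  38.302] [[-242.547  586.815]]
scene org [  215     0   297   139 26117] [392.037  51.247] [[ 427.954 1027.245]]
scene org [219  78  15  39 483] [226.164  96.803] [[186.958 376.995]]
scene org [271 145  15  31 363] [278.014 159.441] [[507.357 229.713]]
scene org [362 196  13  10  22] [368.545 202.273] [[771.307 239.57 ]]
```

```bash
python3 - <<'E'
from h import *
import scipy.optimize as so
im=cv2.imread("pics/top0.png");hsv=cv2.cvtColor(im,cv2.COLOR_BGR2HSV)
g=cv2.cvtColor(im,cv2.COLOR_BGR2GRAY)
grey=((hsv[...,1]<75)&(g>150)).astype(np.uint8)
d=np.zeros_like(grey);d[115:250,285:425]=grey[115:250,285:425]
c=cv2.convexHull(max(cv2.findContours(d,0,1)[0],key=cv2.contourArea))
q=c[:,0].astype(float)
w=cast("top",q,50);f=lambda p:np.hypot(*(w-p[:2]).T)-170
r=so.least_squares(f,[503,-160],loss="soft_l1",f_scale=1);print("disc r=170",r.x,"res",np.sort(f(r.x)))
r3=so.least_squares(lambda p:np.hypot(*(w-p[:2]).T)-p[2],[503,-160,170],loss="soft_l1",f_scale=1);print(r3.x)
print("hub top? z=75", cast("top",[[359.5,179.5]],85))
ax=r3.x[:2]
yy,xx=np.mgrid[0:384,0:512];px=np.c_[xx.ravel(),yy.ravel()]
w50=cast("top",px,50);w100=cast("top",px,100)
b=(g<145).astype(np.uint8);b[np.hypot(*(w50-ax).T).reshape(b.shape)>175]=0
b[np.hypot(*(w100-ax).T).reshape(b.shape)>176]=0
n,l,st,ce=cv2.connectedComponentsWithStats(b)
for i in range(1,n):
    if st[i,4]>30: print("dark",i,st[i],ce[i])
# left of rim: bar vs bench separated by rim test
m=(b.ravel()>0)&(np.hypot(*(w50-ax).T)<164)
P=w100[m]-ax;a=np.arctan2(P[:,1],P[:,0]);R=np.hypot(*P.T)
U=np.array([-.4,.1,.3,.55,.8,1.05,1.3,1.55,1.8,2,2.2,2.4,2.6,2.85,3.1]);D=np.array([170,161,154,142,130,124,122,117,108,99,92,89,93,106,121.])
from scipy.interpolate import CubicSpline as CS
S=CS(U,D);ds=np.radians(np.arange(-68,102,5));A=[];O=[]
for t in ds:
    q=(abs(a-t)<.035)&(R>70)
    if q.any(): A.append(t);O.append(np.percentile(R[q],97))
A=np.array(A);O=np.array(O)
F=lambda p:np.clip(O-S(np.clip(p[0]-A,-.4,3.1))-p[1],-30,30)
z=so.least_squares(F,[1.5,0],loss="soft_l1",f_scale=2).x;print("psi0 (world angle of u=0), offset",z)
print(np.c_[np.degrees(A),z[0]-A,O,O-S(z[0]-A)])
k=np.array([[307,66],[362,60],[369,154],[312,160]])/3.+[80,165]
H=cast("top",k,44);print("housing corners",H,H.mean(0),np.hypot(*np.diff(np.r_[H,H[:1]],axis=0).T))
fw=(H[2]+H[3]-H[0]-H[1]);print("yaw",np.arctan2(fw[1],fw[0]))
rc=np.array([[346,238]])/3+[80,165];print("roller",cast("top",rc,37))
hc=np.array([[297,83],[338,82],[340,116],[299,117]])/3+[80,165];print("handle top",cast("top",hc,128))
E
```

```text
disc r=170 [ 536.109 -154.528] res [-1.731 -1.646 -1.382 -1.179 -1.173 -1.171 -1.14  -1.081 -0.88  -0.879
 -0.856 -0.839 -0.802 -0.785 -0.738 -0.728 -0.651 -0.623 -0.607 -0.493
 -0.451 -0.444 -0.418 -0.413 -0.373 -0.292 -0.242 -0.211 -0.189 -0.187
 -0.187 -0.162 -0.134 -0.121 -0.102  0.022  0.171  0.179  0.54   2.176
  2.483  3.751 10.127 12.928]
[ 536.15  -154.823  169.515]
hub top? z=75 [[ 536.31  -160.272]]
dark 1 [328 117  93 129 378] [391.992 167.981]
dark 2 [289 122  37  60 126] [302.135 145.706]
dark 3 [ 293  133  114   76 1038] [342.37  159.831]
dark 4 [346 172  19  18 175] [353.411 181.491]
dark 12 [315 233  60  16 105] [346.429 244.99 ]
psi0 (world angle of u=0), offset [ 1.627 -1.49 ]
[[-68.      2.814 103.684  -0.106]
 [-63.      2.726  97.308  -1.513]
 [-58.      2.639  93.171  -1.403]
 [-53.      2.552  90.541  -0.846]
 [-48.      2.464  88.015  -1.473]
 [-43.      2.377  88.097  -0.927]
 [-38.      2.29   88.695  -1.262]
 [-33.      2.203  91.174  -0.754]
 [-28.      2.115  93.882  -0.708]
 [-23.      2.028  97.506  -0.33 ]
 [-18.      1.941 100.81   -0.791]
 [-13.    
[... 375 characters left out ...]
 [ 42.      0.894 123.898  -3.071]
 [ 47.      0.806 129.148  -0.611]
 [ 52.      0.719 132.539  -0.901]
 [ 57.      0.632 136.308  -1.429]
 [ 62.      0.545 141.113  -1.167]
 [ 67.      0.457 145.897  -0.841]
 [ 72.      0.37  149.452  -1.476]
 [ 77.      0.283 152.486  -2.217]
 [ 82.      0.196 155.647  -2.323]
 [ 87.      0.108 159.277  -1.481]
 [ 92.      0.021 159.997  -3.12 ]
 [ 97.     -0.066 162.948  -2.146]]
housing corners [[514.99  295.399]
 [521.025 247.172]
 [438.588 238.716]
 [432.59  288.317]] [476.798 267.401] [48.603 82.87  49.962 82.704]
yaw -3.0476036473571293
roller [[365.35  257.672]]
handle top [[491.809 287.4  ]
 [493.12  254.334]
 [465.681 251.89 ]
 [464.37  284.863]]
```

Axis ≈ (536,-155), with u=0 at world angle 1.63 rad, and the table fits to about 1.5 mm. The small tool measures 83x49 mm for the housing and 112 mm from housing centre to roller, against 112.5 expected. That confirms it as the one meant, with grip ≈ (479,268) and yaw ≈ -3.055. Now I'll move.

{"op": "move_arm", "data": {"fingers": [85, 85, 85, 85, 85, 85, 85, 85, 85, 85], "travel": [[-274, 328, -7], [-274, 328, -7], [-274, 328, -7], [-274, 328, -7], [-274, 328, -7], [-274, 328, -7], [-274, 328, -7], [-274, 328, -7], [-274, 328, -7], [-274, 328, -7]], "dr": [[0, 0, -0.15], [0, 0, -0.3], [0, 0, -0.45], [0, 0, -0.6], [0, 0, -0.75], [0, 0, -0.9], [0, 0, -1.05], [0, 0, -1.2], [0, 0, -1.2], [0, 0, -1.2]]}}

```text
clock: 1.1
position: [376.8, -144.4, 411.8]
ee_rot: [0.738, -0.675, 0.0, -0.0]
contact_force: [-0.9, 0.3, 0.3]
gripper_width: 85.0
grasp_force: 0.0
```

{"op": "move_arm", "data": {"fingers": [85, 85, 85, 85, 85, 85, 85, 85, 85, 85], "travel": [[-405, -137, 60], [-405, -137, 60], [-405, -137, 60], [-405, -137, 60], [-405, -137, 60], [-405, -137, 60], [-405, -137, 60], [-405, -137, 60], [-405, -137, 60], [-405, -137, 60]], "dr": [[0, 0, 0], [0, 0, 0], [0, 0, 0], [0, 0, 0], [0, 0, 0], [0, 0, 0], [0, 0, 0], [0, 0, 0], [0, 0, 0], [0, 0, 0]]}}

```text
clock: 2.1
position: [480.5, 271.0, 349.8]
ee_rot: [0.737, -0.676, 0.0, 0.001]
contact_force: [-0.2, 0.2, 0.2]
gripper_width: 85.1
grasp_force: 0.0
```

```bash
python3 - <<'E'
from h import *
s=arm.read_state();print(s["position"],s["ee_rot"],s["joints"])
m=arm.camera_model("wrist");print(m)
im=arm.get_image("wrist");cv2.imwrite("pics/w1.png",im[:,:,::-1])
s=arm.read_state();print(s["position"],s["contact_force"])
E
```

```text
[480.478 271.002 349.82 ] [ 0.737 -0.676  0.     0.001] [ 0.807  0.308 -0.254  0.    -1.011 -0.722]
{'intrinsics': array([[297.319,   0.   , 256.083],
       [  0.   , 297.319, 187.312],
       [  0.   ,   0.   ,   1.   ]]), 'pose': array([[ -0.996,   0.082,   0.024, 486.03 ],
       [ -0.086,  -0.961,  -0.264, 204.512],
       [  0.001,  -0.265,   0.964, 318.899],
       [  0.   ,   0.   ,   0.   ,   1.   ]])}
[479.9   269.207 350.179] [ 0.151 -0.41   0.641]
```

View pics/w1.png

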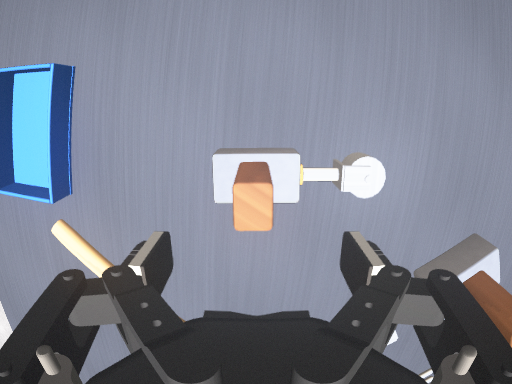

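The wrist view shows the tool square between the fingers, with the handle top at about (253,206) and the roller at (366,177). I'll check this by ray-casting.

```bash
cat >> h.py <<'E'
def castw(P,K,px,z):
    v=np.array([px[0]-K[0,2],px[1]-K[1,2]]);r=np.hypot(*v);t=r/K[0,0]
    d=np.array([v[0]/r*np.sin(t),-v[1]/r*np.sin(t),-np.cos(t)]);d=P[:3,:3]@d
    return P[:3,3]+d*((z-P[2,3])/d[2])
E
python3 - <<'E'
from h import *
m=arm.camera_model("wrist");P,K=m["pose"],m["intrinsics"]
print(P[:3,3])
for n,p,z in [("handle top",(253.5,206),128),("h1",(234,182),128),("h2",(272,182),128),("h3",(273,230),128),("h4",(235,230),128),("roller",(364,176),37),("hl",(214,178),44),("hr",(299,175),44)]: print(n,castw(P,K,p,z))
print(arm.read_state()["position"])
E
```

```text
[485.342 202.677 319.278]
handle top [481.211 268.191 128.   ]
h1 [495.518 252.502 128.   ]
h2 [470.342 250.383 128.   ]
h3 [466.15  284.813 128.   ]
h4 [492.673 287.06  128.   ]
roller [369.608 258.603  37.   ]
hl [519.448 272.028  44.   ]
hr [438.601 262.244  44.   ]
[479.9   269.207 350.179]
```

{"op": "move_arm", "data": {"fingers": [85, 85, 85, 85, 20, 20, 20, 20, 20, 20], "travel": [[1, 0, 30], [1, 0, 60], [1, 0, 85], [1, 0, 91], [1, 0, 91], [1, 0, 91], [1, 0, 91], [1, 0, 91], [1, 0, 91], [1, 0, 91]], "dr": [[0, 0, 0], [0, 0, 0], [0, 0, 0], [0, 0, 0], [0, 0, 0], [0, 0, 0], [0, 0, 0], [0, 0, 0], [0, 0, 0], [0, 0, 0]]}}

```text
clock: 3.15
position: [480.1, 267.7, 262.0]
ee_rot: [0.736, -0.677, 0.0, -0.002]
contact_force: [1.2, -0.5, 4.7]
gripper_width: 27.3
grasp_force: 63.9
```

{"op": "move_arm", "data": {"fingers": [20, 20, 20, 20, 20, 20, 20, 20, 20, 20], "travel": [[0, 0, -15], [0, 0, -40], [0, 0, -65], [0, 0, -78], [0, 0, -78], [10, -6, -78], [20, -12, -78], [35, -20, -78], [45, -26, -78], [53, -31, -78]], "dr": [[0, 0, 0], [0, 0, 0], [0, 0, 0], [0, 0, -0.05], [0, 0, -0.15], [0, 0, -0.27], [0, 0, -0.39], [0, 0, -0.51], [0, 0, -0.63], [0, 0, -0.72]]}}

```text
clock: 4.15
position: [514.1, 215.9, 336.4]
ee_rot: [0.928, -0.373, -0.002, 0.002]
contact_force: [-0.1, 0.3, -5.3]
gripper_width: 27.6
grasp_force: 62.7
```

{"op": "move_arm", "data": {"fingers": [20, 20, 20, 20, 20, 20, 20, 20, 20, 20], "travel": [[8, 1, -3.5], [17, 3, -3.5], [26, 5, -3.5], [36, 6, -3.5], [45, 8, -3.5], [54, 9.5, -3.5], [60, 11, -3.5], [60, 11, -3.5], [60, 11, -3.5], [60, 11, -3.5]], "dr": [[0, 0, -0.11], [0, 0, -0.23], [0, 0, -0.35], [0, 0, -0.47], [0, 0, -0.59], [0, 0, -0.68], [0, 0, -0.723], [0, 0, -0.723], [0, 0, -0.723], [0, 0, -0.723]]}}

```text
clock: 5.15
position: [549.8, 167.5, 341.4]
ee_rot: [1.0, -0.023, -0.001, 0.0]
contact_force: [0.7, -0.1, -5.1]
gripper_width: 27.5
grasp_force: 62.7
```

```bash
python3 - <<'E'
from h import *
for k in range(2):
  s=arm.read_state();print(s["clock"],s["position"],s["ee_rot"],s["contact_force"],s["wrist_torque"])
  m=arm.camera_model(["wrist","top"][k]);
  if k==0:print(m["pose"])
  im=arm.get_image(["wrist","top"][k]);cv2.imwrite(f"pics/{['w2','t2'][k]}.png",im[:,:,::-1])
w=cv2.imread("pics/w2.png");t=cv2.imread("pics/t2.png")[100:260,180:440]
t=cv2.resize(t,None,fx=1.08,fy=1.08);t=cv2.resize(t,(280,172))
o=np.zeros((560,800,3),np.uint8);o[:384,:512]=w;o[:172,515:795]=t
o[384:560,:]=0;cv2.imwrite("pics/v2.png",o)
E
```

```text
5.15 [549.85  167.499 341.386] [ 1.    -0.023 -0.001  0.   ] [ 0.68  -0.06  -5.147] [ 0.188 -0.052  0.002]
[[ -0.045   0.963   0.267 616.732]
 [ -0.999  -0.043  -0.012 164.902]
 [ -0.     -0.267   0.964 310.257]
 [  0.      0.      0.      1.   ]]
5.2 [549.933 167.582 341.684] [ 1.    -0.023 -0.001  0.   ] [ 0.398  0.023 -4.854] [ 0.143 -0.057  0.013]
```

View pics/v2.png

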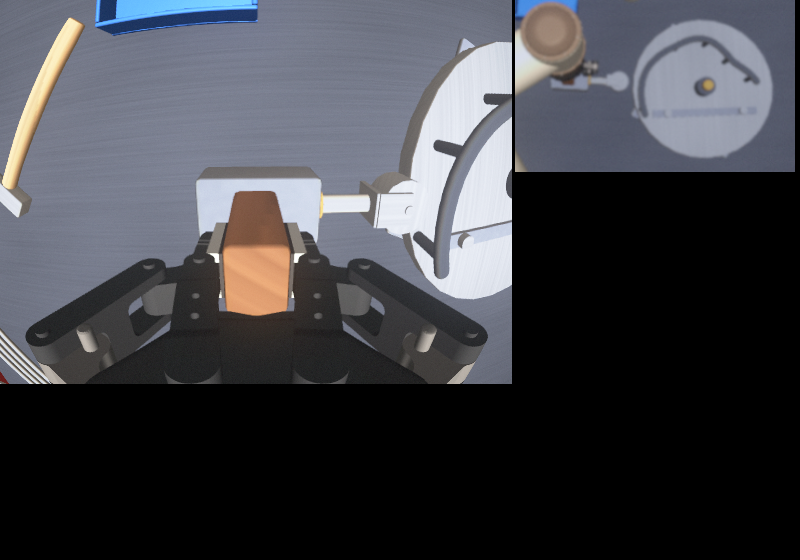

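The wrist view shows the handle gripped square and the roller at (395,205) facing the bar. The top inset shows the roller at about full-image (276,175), left of the bar. Next I'll measure the roller's place and build the predictor.

```bash
cat > sim.py <<'E'
import numpy as np
from scipy.interpolate import CubicSpline as CS
from scipy.integrate import solve_ivp
U=np.array([-.4,.1,.3,.55,.8,1.05,1.3,1.55,1.8,2,2.2,2.4,2.6,2.85,3.1]);D=np.array([170,161,154,142,130,124,122,117,108,99,92,89,93,106,121.])
S=CS(U,D);u=np.linspace(-.35,3.05,2000);r=S(u);dr=S(u,1)
# outward normal offset 22 (u treated as angle)
n=np.c_[r,-dr];n/=np.hypot(r,dr)[:,None]      # (radial, tangential along +u)
q=np.c_[r+22*n[:,0],22*n[:,1]]
uc=u+np.arctan2(q[:,1],q[:,0]);rc=np.hypot(q[:,0],q[:,1])
o=np.argsort(uc);RHO=CS(uc[np.r_[True,np.diff(uc)>1e-6]],rc[np.r_[True,np.diff(uc)>1e-6]]) if np.all(np.diff(uc)>0) else None
E
python3 - <<'E'
from sim import *
print(np.diff(uc).min(),RHO is not None)
if RHO is not None:
    for a in [0,.1,.2,.3,.4,.55,.7,.8,.95,1.05,1.2,1.3,1.4,1.55,1.7,1.8,2,2.1,2.2,2.3,2.4,2.5,2.6,2.8]: print(a,RHO(a).round(1),RHO(a,1).round(1),end=" | ")
from h import *
t=cv2.imread("pics/t2.png");g=cv2.cvtColor(t,cv2.COLOR_BGR2GRAY)
m=np.zeros_like(g);m[160:192,258:288]=(g[160:192,258:288]>150)
print("\n",(m[160:192,258:288]))
E
```

```text
0.0009368766209272295 True
0 185.8 -22.9 | 0.1 183.3 -27.7 | 0.2 180.3 -33.2 | 0.3 176.6 -39.1 | 0.4 172.4 -45.1 | 0.55 165.2 -50.5 | 0.7 157.6 -49.8 | 0.8 152.9 -42.6 | 0.95 147.9 -23.7 | 1.05 146.1 -13.1 | 1.2 144.8 -6.4 | 1.3 144.1 -10.0 | 1.4 142.7 -16.8 | 1.55 139.5 -26.1 | 1.7 135.0 -34.2 | 1.8 131.3 -39.3 | 2 122.7 -44.4 | 2.1 118.4 -39.3 | 2.2 114.9 -31.6 | 2.3 112.2 -21.7 | 2.4 111.0 2.2 | 2.5 112.8 30.7 | 2.6 116.8 47.3 | 2.8 127.8 59.4 | 
 [[0 0 0 0 0 0 0 0 0 0 0 0 0 0 0 0 0 0 0 0 0 0 0 0 0 0 0 0 0 0]
 [0 0 0 0 0 0 0 0 0 0 0 0 0 0 0 0 0 0 0 0 0 0 0 0 0 0 0 0 0 0]
 [0 0 0 0 0 0 0 0 0 0 0 0 0 0 0 0 0 0 0 0 0 0 0 0 0 0 0 0 0 0]
 [0 0 0 0 0 0 0 0 0 0 0 0 0 0 0 0 0 0 0 0 0 0 0 0 0 0 0 0 0 0]
 [0 0 0 0 0 0 0 0 0 0 0 0 0 0 0 0 0 0 0 0 0 0 0 0 0 0 0 0 0 0]
 [0 0 0 0 0 0 0 0 0 0 0 0 0 0 0 0 0 0 0 0 0 0 0 0 0 0 0 0 0 0]
 [0 0 0 0 0 0 0 0 0 0 0 0 0 0 0 0 0 0 0 0 0 0 0 0 0 0 0 0 0 0]
 [0 0 0 0 0 0 0 0 0 0 0 0 0 0 0 0 0 0 0 0 0 0 0 0 0 0 0 0 0 0]
 [0 0 0 0 0 0 0 0 0 0 0 0 0 0 0 1 1 1 1 1 1 1 0 0 0 0 0 0 0 0]
 [0 0 0 0 0 0 0 0 0 0 0 0 0 0 1 1 1 1 1 1 1 1 1 1 0 0 0 0 0 0]
 [0 0 0 0 0 0 0
[... 671 characters left out ...]
0 0 0]
 [0 0 0 0 0 0 0 0 0 0 0 0 0 0 1 1 1 1 1 1 1 1 1 1 0 0 0 0 0 0]
 [0 0 0 0 0 0 0 0 0 0 0 0 0 0 0 1 1 1 1 1 1 1 1 0 0 0 0 0 0 0]
 [0 0 0 0 0 0 0 0 0 0 0 0 0 0 0 0 0 0 0 0 0 0 0 0 0 0 0 0 0 0]
 [0 0 0 0 0 0 0 0 0 0 0 0 0 0 0 0 0 0 0 0 0 0 0 0 0 0 0 0 0 0]
 [0 0 0 0 0 0 0 0 0 0 0 0 0 0 0 0 0 0 0 0 0 0 0 0 0 0 0 0 0 0]
 [0 0 0 0 0 0 0 0 0 0 0 0 0 0 0 0 0 0 0 0 0 0 0 0 0 0 0 0 0 0]
 [0 0 0 0 0 0 0 0 0 0 0 0 0 0 0 0 0 0 0 0 0 0 0 0 0 0 0 0 0 0]
 [0 0 0 0 0 0 0 0 0 0 0 0 0 0 0 0 0 0 0 0 0 0 0 0 0 0 0 0 0 0]
 [0 0 0 0 0 0 0 0 0 0 0 0 0 0 0 0 0 0 0 0 0 0 0 0 0 0 0 0 0 0]
 [0 0 0 0 0 0 0 0 0 0 0 0 0 0 0 0 0 0 0 0 0 0 0 0 0 0 0 0 0 0]
 [0 0 0 0 0 0 0 0 0 0 0 0 0 0 0 0 0 0 0 0 0 0 0 0 0 0 0 0 0 0]]
```

```bash
python3 - <<'E'
from h import *
for p in [(275.5,175.2),(284.5,175),(276.5,175.2)]: print(cast("top",p,115))
e=np.array([np.cos(1.527),np.sin(1.527)]);print("expected from TCP",np.array([549.9,167.55])-115*e)
E
```

```text
[[539.801  53.804]]
[[540.626  31.687]]
[[539.837  51.346]]
expected from TCP [544.865  52.66 ]
```

```bash
cat >> sim.py <<'E'
DT=0.005;k=0.25
def step(s,p,J,b=.25):        # p: free roller radius (tool position); returns new state, comp mm
    th,w=s;c=max(RHO(min(max(th,-.3),3.0))-p,0)
    T=-k*c*RHO(th,1)*1e-3-b*w-.008*np.tanh(w/.01)
    w+=T/J*DT;return (th+w*DT,w),c
E
python3 - <<'E'
from sim import *
for J in (.19,.32,.51):
    s=(.1,0);o=[]
    for i in range(2400):
        c=20 
        s,_=step(s,RHO(min(max(s[0],-.3),3))-c,J)
        if i%60==0:o.append(f"{i*DT:.1f}:{s[0]:.2f}/{s[1]:.2f}")
    print(J,*o)
E
```

```text
0.19 0.0:0.10/0.00 0.3:0.13/0.18 0.6:0.20/0.31 0.9:0.32/0.44 1.2:0.47/0.58 1.5:0.66/0.71 1.8:0.89/0.75 2.1:1.09/0.62 2.4:1.25/0.45 2.7:1.37/0.37 3.0:1.48/0.36 3.3:1.59/0.40 3.6:1.72/0.46 3.9:1.87/0.56 4.2:2.05/0.65 4.5:2.25/0.66 4.8:2.43/0.49 5.1:2.53/0.14 5.4:2.52/-0.15 5.7:2.45/-0.27 6.0:2.38/-0.21 6.3:2.34/-0.05 6.6:2.34/0.06 6.9:2.37/0.11 7.2:2.40/0.08 7.5:2.41/0.01 7.8:2.41/-0.03 8.1:2.40/-0.03 8.4:2.39/-0.01 8.7:2.39/0.00 9.0:2.39/0.00 9.3:2.39/0.00 9.6:2.39/0.00 9.9:2.39/0.00 10.2:2.39/0.00 10.5:2.39/0.00 10.8:2.39/0.00 11.1:2.39/-0.00 11.4:2.39/-0.00 11.7:2.39/-0.00
0.32 0.0:0.10/0.00 0.3:0.12/0.11 0.6:0.17/0.21 0.9:0.24/0.30 1.2:0.35/0.39 1.5:0.48/0.49 1.8:0.64/0.59 2.1:0.83/0.66 2.4:1.03/0.62 2.7:1.20/0.52 3.0:1.34/0.45 3.3:1.47/0.42 3.6:1.60/0.43 3.9:1.73/0.47 4.2:1.88/0.53 4.5:2.05/0.60 4.8:2.23/0.62 5.1:2.41/0.54 5.4:2.54/0.31 5.7:2.60/0.06 6.0:2.58/-0.15 6.3:2.51/-0.28 6.6:2.42/-0.31 6.9:2.34/-0.22 7.2:2.30/-0.09 7.5:2.29/0.03 7.8:2.31/0.11 8.1:2.35/0.15 8.4:2.40/0.14 8.7:2.43/0.07 9.0:2.44/-0.01 9.3:2.43/-0.05 9.6:2.41/-0.07 9.9:2.39/-0.05 10.2:2.38/-0.02 10.5:2.38/0.01 10.8:2.38/0.02 11.1:2.39/0.02 11.4:2.39/0.02 11.7:2.40/0.00
0.51 0.0:0.10/0.00 0.3:0.11/0.07 0.6:0.14/0.14 0.9:0.20/0.20 1.2:0.27/0.26 1.5:0.35/0.33 1.8:0.47/0.41 2.1:0.60/0.48 2.4:0.76/0.55 2.7:0.93/0.57 3.0:1.09/0.54 3.3:1.25/0.48 3.6:1.38/0.44 3.9:1.51/0.43 4.2:1.64/0.44 4.5:1.78/0.47 4.8:1.93/0.52 5.1:2.09/0.56 5.4:2.26/0.57 5.7:2.43/0.52 6.0:2.56/0.36 6.3:2.64/0.18 6.6:2.67/0.01 6.9:2.65/-0.14 7.2:2.59/-0.25 7.5:2.50/-0.32 7.8:2.40/-0.32 8.1:2.32/-0.25 8.4:2.26/-0.14 8.7:2.23/-0.04 9.0:2.23/0.04 9.3:2.26/0.11 9.6:2.30/0.16 9.9:2.35/0.18 10.2:2.40/0.17 10.5:2.44/0.11 10.8:2.47/0.04 11.1:2.47/-0.03 11.4:2.45/-0.08 11.7:2.42/-0.10
```

{"op": "move_arm", "data": {"fingers": [20, 20, 20, 20, 20], "travel": [[2, 10, 1], [3, 20, 1], [3, 31, 1], [3, 40, 1], [3, 45, 1]], "dr": [[0, 0, 0], [0, 0, 0], [0, 0, 0], [0, 0, 0], [0, 0, 0]]}}

```text
clock: 5.75
position: [551.5, 121.8, 341.5]
ee_rot: [1.0, -0.023, 0.001, -0.001]
contact_force: [0.8, 5.4, -6.9]
gripper_width: 27.6
grasp_force: 62.9
```

```bash
cat > fit.py <<'E'
import sys,json
from sim import *
from scipy.optimize import least_squares
from bench import arm
e=np.array([np.cos(1.527),np.sin(1.527)])
st=arm.read_state();F=float(st["contact_force"][:2]@e);pos=st["position"]
d=float((pos[:2]-[536.2,-155])@e)
# L: list of [rows cumulative inward (since standoff), F, d]
try:L=json.load(open("log.json"))
except Exception:L=[]
rows=json.loads(sys.argv[1]);base=L[-1][0][-1] if L else 0
L.append([[base+x for x in rows],F,d]);json.dump(L,open("log.json","w"))
def run(par,rec=None):
    g,J,u0,ke=par;s=(u0,0.);x=0;out=[]
    for rows,_,_ in L:
        for r in rows:
            for i in range(20): s,c=step(s,g-(x+(r-x)*(i+1)/20),J)
            x=r
            if rec is not None:rec.append(c)
        c=max(RHO(s[0])-(g-x),0);out.append(ke*c)
    return np.array(out),s,c
Fm=np.array([l[1] for l in L])
res=lambda p:np.r_[(run(p)[0]-Fm)/.25,(p[0]-207.5)/3,np.log(p[1]/.32)/.35,(p[2]-.1)/.03,(p[3]-.25)/.004]
p=least_squares(res,[207.5,.32,.1,.25],bounds=([190,.15,-.2,.23],[225,.6,.4,.27]),diff_step=1e-3).x
rec=[];o,s,c=run(p,rec)
print("F",round(F,2),"full",st["contact_force"].round(2),"d",round(d,1),"z",round(pos[2],1),"clk",st["clock"],"grip",round(st["gripper_width"],1))
print("par",p.round(3),"res",(o-Fm)[-6:].round(2),"state",np.round(s,3),"c",round(c,1))
# plan
N=int(sys.argv[2]);ct=[float(a) for a in sys.argv[3].split(",")]
x=L[-1][0][-1];x0=x;pl=[];s0=s
for j in range(N):
    # choose r so comp at row end ~ target
    tgt=ct[min(j,len(ct)-1)];r=x
    for _ in range(4):
        q=s0
        for i in range(20): q,c=step(q,p[0]-(x+(r-x)*(i+1)/20),p[1])
        r+=tgt-c
    r=round(r*2)/2;
    for i in range(20): s0,c=step(s0,p[0]-(x+(r-x)*(i+1)/20),p[1])
    x=r;pl.append((r-x0,round(float(c),1),round(s0[0],2),round(s0[1],2)))
print(pl)
for Jf in (.85,1.15):   # robustness
    s0=s;x=x0;cc=[]
    for r,*_ in pl:
        for i in range(20): s0,c=step(s0,p[0]-(x+(x0+r-x)*(i+1)/20),p[1]*Jf)
        x=x0+r;cc.append(round(float(c),1))
    print(Jf,cc)
E
python3 fit.py '[10,20,31,40,45]' 6 20
```

```text
F 5.4 full [ 0.76  5.37 -6.86] d 277.2 z 341.5 clk 5.75 grip 27.6
par [2.06675e+02 3.21000e-01 9.80000e-02 2.50000e-01] res [-0.02] state [0.104 0.065] c 21.5
[(-1.5, 19.8, np.float64(0.11), np.float64(0.1)), (-1.0, 19.9, np.float64(0.12), np.float64(0.13)), (-0.5, 20.0, np.float64(0.14), np.float64(0.17)), (0.0, 20.0, np.float64(0.16), np.float64(0.2)), (0.5, 19.8, np.float64(0.18), np.float64(0.23)), (1.5, 20.0, np.float64(0.2), np.float64(0.26))]
0.85 [19.8, 19.9, 19.9, 19.8, 19.6, 19.7]
1.15 [19.8, 20.0, 20.1, 20.1, 20.0, 20.2]
```

{"op": "move_arm", "data": {"fingers": [20, 20, 20, 20, 20, 20], "travel": [[0, -0.5, 0], [0, 0, 0], [0, 0.5, 0], [0, 1, 0], [0, 1.5, 0], [0, 2.5, 0]], "dr": [[0, 0, 0], [0, 0, 0], [0, 0, 0], [0, 0, 0], [0, 0, 0], [0, 0, 0]]}}

```text
clock: 6.35
position: [551.3, 120.3, 341.3]
ee_rot: [1.0, -0.022, 0.0, -0.0]
contact_force: [0.5, 5.7, -5.8]
gripper_width: 27.2
grasp_force: 63.0
```

```bash
python3 fit.py '[-0.5,0,0.5,1,1.5,2.5]' 5 21
```

```text
F 5.71 full [ 0.53  5.69 -5.79] d 275.7 z 341.3 clk 6.35 grip 27.2
par [2.0634e+02 4.0100e-01 9.0000e-02 2.5000e-01] res [ 0.13 -0.19] state [0.181 0.227] c 22.0
[(-0.5, 20.8, np.float64(0.21), np.float64(0.25)), (0.5, 20.9, np.float64(0.23), np.float64(0.28)), (1.5, 20.8, np.float64(0.26), np.float64(0.31)), (3.0, 21.1, np.float64(0.29), np.float64(0.33)), (4.5, 21.2, np.float64(0.33), np.float64(0.36))]
0.85 [20.8, 20.8, 20.8, 21.0, 21.0]
1.15 [20.8, 20.9, 20.9, 21.2, 21.4]
```

{"op": "move_arm", "data": {"fingers": [20, 20, 20, 20, 20], "travel": [[0, 0, 0], [0, 0.5, 0], [0, 1.5, 0], [0, 2.5, 0], [0, 4, 0]], "dr": [[0, 0, 0], [0, 0, 0], [0, 0, 0], [0, 0, 0], [0, 0, 0]]}}

```text
clock: 6.85
position: [551.3, 116.4, 341.4]
ee_rot: [1.0, -0.022, 0.001, -0.001]
contact_force: [0.5, 5.7, -6.1]
gripper_width: 27.5
grasp_force: 63.0
```

```bash
python3 fit.py '[0,0.5,1.5,2.5,4]' 5 21
```

```text
F 5.67 full [ 0.5   5.65 -6.12] d 271.8 z 341.4 clk 6.85 grip 27.5
par [2.0658e+02 4.9200e-01 8.5000e-02 2.5000e-01] res [ 0.11 -0.08 -0.12] state [0.284 0.308] c 22.2
[(0.0, 21.0, np.float64(0.32), np.float64(0.33)), (1.5, 21.1, np.float64(0.35), np.float64(0.36)), (3.0, 21.0, np.float64(0.39), np.float64(0.38)), (5.0, 21.1, np.float64(0.43), np.float64(0.41)), (7.0, 21.1, np.float64(0.47), np.float64(0.44))]
0.85 [21.0, 21.0, 20.9, 21.0, 20.9]
1.15 [21.0, 21.1, 21.0, 21.3, 21.3]
```

{"op": "move_arm", "data": {"fingers": [20, 20, 20, 20, 20], "travel": [[0, 0, 0], [0, 1, 0], [0, 2.5, 0], [0, 4.5, 0], [0, 6.5, 0]], "dr": [[0, 0, 0], [0, 0, 0], [0, 0, 0], [0, 0, 0], [0, 0, 0]]}}

```text
clock: 7.35
position: [551.2, 110.1, 341.5]
ee_rot: [1.0, -0.022, 0.001, -0.001]
contact_force: [1.6, 5.9, -6.7]
gripper_width: 27.5
grasp_force: 63.0
```

```bash
python3 fit.py '[0,1,2.5,4.5,6.5]' 5 20.5
```

```text
F 6.01 full [ 1.55  5.95 -6.68] d 265.5 z 341.5 clk 7.35 grip 27.5
par [2.07166e+02 6.00000e-01 7.90000e-02 2.51000e-01] res [ 0.01 -0.07  0.13 -0.17] state [0.399 0.373] c 23.3
[(-1.0, 20.6, np.float64(0.44), np.float64(0.4)), (1.0, 20.7, np.float64(0.48), np.float64(0.42)), (3.0, 20.5, np.float64(0.52), np.float64(0.44)), (5.0, 20.3, np.float64(0.57), np.float64(0.47)), (7.5, 20.3, np.float64(0.62), np.float64(0.49))]
0.85 [20.6, 20.6, 20.5, 20.1, 20.1]
1.15 [20.6, 20.7, 20.6, 20.4, 20.5]
```

```bash
python3 - <<'E'
s=open("fit.py").read()
s=s.replace("g,J,u0,ke=par","g,J,u0,ke,b=par").replace("(i+1)/20),J)","(i+1)/20),J,b)").replace("(p[3]-.25)/.004]","(p[3]-.25)/.004,np.log(p[4]/.25)/.4]")
s=s.replace("[207.5,.32,.1,.25]","[207.5,.32,.1,.25,.25]").replace("[190,.15,-.2,.23],[225,.6,.4,.27]","[190,.19,-.2,.23,.1],[225,.52,.4,.27,.8]").replace("p[1])","p[1],p[4])").replace("p[1]*Jf)","p[1]*Jf,p[4])")
s=s.replace('rows=json.loads(sys.argv[1]);base','rows=json.loads(sys.argv[1])\nif not rows:rows=[y-L[-2][0][-1] for y in L.pop()[0]]\nbase')
s=s.replace("np.log(p[1],p[4])","np.log(p[1])")
open("fit.py","w").write(s)
E
python3 fit.py '[]' 5 20.5; cat log.json
```

```text
F 6.01 full [ 1.55  5.95 -6.68] d 265.5 z 341.5 clk 7.35 grip 27.5
par [2.0651e+02 4.7100e-01 8.5000e-02 2.5000e-01 2.8000e-01] res [ 0.12 -0.08 -0.14  0.02] state [0.482 0.467] c 24.1
[(-1.5, 20.3, np.float64(0.53), np.float64(0.49)), (1.0, 20.3, np.float64(0.58), np.float64(0.52)), (4.0, 20.5, np.float64(0.63), np.float64(0.54)), (7.0, 20.7, np.float64(0.69), np.float64(0.56)), (9.5, 20.4, np.float64(0.75), np.float64(0.58))]
0.85 [20.3, 20.2, 20.4, 20.6, 20.2]
1.15 [20.3, 20.3, 20.6, 20.9, 20.6]
[[[10, 20, 31, 40, 45], 5.40225153238262, 277.21012415009625], [[44.5, 45, 45.5, 46, 46.5, 47.5], 5.705104696789759, 275.6850484117116], [[47.5, 48.0, 49.0, 50.0, 51.5], 5.668507936124272, 271.80572837747724], [[55.5, 56.5, 58.0, 60.0, 62.0], 6.01181163747935, 265.4772874505137]]
```

```bash
python3 - <<'E'
import json
L=json.load(open("log.json"));L[-1][0]=[51.5,52.5,54,56,58];json.dump(L,open("log.json","w"))
s=open("fit.py").read()
s=s.replace("[y-L[-2][0][-1] for y in L.pop()[0]]","[y-L[-2][0][-1] for y in L[-1][0]];L.pop()");open("fit.py","w").write(s)
E
python3 fit.py '[]' 5 20.5; cat log.json
```

```text
F 6.01 full [ 1.55  5.95 -6.68] d 265.5 z 341.5 clk 7.35 grip 27.5
par [2.07069e+02 5.20000e-01 7.90000e-02 2.51000e-01 3.76000e-01] res [ 0.03 -0.08  0.1  -0.16] state [0.4   0.356] c 23.3
[(-1.0, 20.7, np.float64(0.44), np.float64(0.38)), (0.5, 20.4, np.float64(0.48), np.float64(0.39)), (2.5, 20.4, np.float64(0.52), np.float64(0.41)), (4.5, 20.3, np.float64(0.56), np.float64(0.43)), (7.0, 20.6, np.float64(0.6), np.float64(0.45))]
0.85 [20.7, 20.4, 20.4, 20.2, 20.4]
1.15 [20.7, 20.4, 20.5, 20.4, 20.7]
[[[10, 20, 31, 40, 45], 5.40225153238262, 277.21012415009625], [[44.5, 45, 45.5, 46, 46.5, 47.5], 5.705104696789759, 275.6850484117116], [[47.5, 48.0, 49.0, 50.0, 51.5], 5.668507936124272, 271.80572837747724], [[51.5, 52.5, 54.0, 56.0, 58.0], 6.01181163747935, 265.4772874505137]]
```

{"op": "move_arm", "data": {"fingers": [20, 20, 20, 20, 20], "travel": [[0, -0.5, 0], [0, 0.5, 0], [0, 2, 0], [0, 4, 0], [0, 6, 0]], "dr": [[0, 0, 0], [0, 0, 0], [0, 0, 0], [0, 0, 0], [0, 0, 0]]}}

```text
clock: 7.85
position: [550.9, 104.0, 341.5]
ee_rot: [1.0, -0.022, 0.001, -0.001]
contact_force: [1.5, 6.2, -7.0]
gripper_width: 27.5
grasp_force: 63.1
```

```bash
python3 fit.py '[-0.5,0.5,2,4,6]' 5 21
```

```text
F 6.3 full [ 1.47  6.24 -6.96] d 259.4 z 341.5 clk 7.85 grip 27.5
par [2.07223e+02 4.31000e-01 8.60000e-02 2.50000e-01 6.94000e-01] res [-0.06 -0.17  0.14  0.27 -0.29] state [0.509 0.335] c 24.0
[(-1.5, 20.9, np.float64(0.54), np.float64(0.34)), (0.5, 21.2, np.float64(0.58), np.float64(0.35)), (2.0, 20.9, np.float64(0.61), np.float64(0.35)), (4.0, 21.1, np.float64(0.65), np.float64(0.36)), (6.0, 21.2, np.float64(0.68), np.float64(0.36))]
0.85 [20.9, 21.1, 20.8, 21.0, 21.2]
1.15 [20.9, 21.2, 20.9, 21.1, 21.3]
```

```bash
cat > th.py <<'E'
from h import *
import scipy.optimize as so
from scipy.interpolate import CubicSpline as CS
from sim import S,RHO
ax=np.array([536.2,-155.]);psi0=1.627
yy,xx=np.mgrid[0:384,0:512];px=np.c_[xx.ravel(),yy.ravel()]
w50=cast("top",px,50);w100=cast("top",px,100);r50=np.hypot(*(w50-ax).T);P=w100-ax;A_=np.arctan2(P[:,1],P[:,0]);R_=np.hypot(*P.T)
def theta(im,guess):
    g=cv2.cvtColor(im,cv2.COLOR_RGB2GRAY).ravel()
    m=(g<145)&(r50<164)&(R_>70);a=A_[m];R=R_[m];A=[];O=[]
    for t in np.radians(np.arange(-180,180,3)):
        u=psi0+guess-t;u=(u+.6)%(2*np.pi)-.6
        q=(abs(a-t)<.03)
        if .2<u<3. and q.any():
            o=np.percentile(R[q],97)
            if abs(o-S(u))<25: A.append(t);O.append(o)
    A=np.array(A);O=np.array(O)
    f=lambda p:O+1.5-S(np.clip((psi0+p[0]-A+.6)%(2*np.pi)-.6,-.4,3.1))
    z=so.least_squares(f,[guess],loss="soft_l1",f_scale=2);return z.x[0],len(A),np.median(abs(z.fun))
E
python3 - <<'E'
from th import *
e=np.array([np.cos(1.527),np.sin(1.527)])
print("t0",theta(cv2.imread("pics/top0.png")[:,:,::-1],0.0),theta(cv2.imread("pics/t2.png")[:,:,::-1],0.0))
im=arm.get_image("top");cv2.imwrite("pics/t3.png",im[:,:,::-1])
for g in(.2,.35,.5):print(theta(im,g))
s=arm.read_state();print(s["clock"],s["position"],s["contact_force"],s["contact_force"][:2]@e)
E
```

```text
t0 (np.float64(0.00047460383955169117), 54, np.float64(0.4656044957177983)) (np.float64(-0.051055328782487704), 54, np.float64(1.1956664446445515))
(np.float64(0.32359620387837756), 54, np.float64(1.5500004748781322))
(np.float64(0.3134648631207704), 53, np.float64(1.4233042633667026))
(np.float64(0.30273513207434066), 53, np.float64(1.0482067427275723))
7.9 [550.956 103.82  341.567] [ 1.138  5.589 -6.241] 5.633431807824359
```

```bash
cat > mhe.py <<'E'
import sys,json
from sim import *
from scipy.optimize import least_squares
from bench import arm
e=np.array([np.cos(1.527),np.sin(1.527)])
st=arm.read_state();F=float(st["contact_force"][:2]@e);pos=st["position"];d=float((pos[:2]-[536.2,-155])@e)-115.
G=206.8;H=float(sys.argv[4]) if len(sys.argv)>4 else 1.6
try:Q=json.load(open("q.json"))
except Exception:
    Q=dict(t=[5.25],x=[0.],m=[])
    L=json.load(open("log.json"));
    for rows,f,dd in L:
        for r in rows:Q["t"].append(Q["t"][-1]+.1);Q["x"].append(r)
        Q["m"].append([Q["t"][-1],f])
    Q["t"].append(Q["t"][-1]+.05);Q["x"].append(Q["x"][-1])
rows=json.loads(sys.argv[1]);b0=Q["x"][-1]
for r in rows:Q["t"].append(Q["t"][-1]+.1);Q["x"].append(b0+r)
Q["m"].append([Q["t"][-1],F]);json.dump(Q,open("q.json","w"))
T=np.array(Q["t"]);X=np.array(Q["x"]);M=np.array([m for m in Q["m"] if m[0]>T[-1]-H])
def stp(s,p,J,tau,dt=DT):
    th,w=s;th=min(max(th,-.3),3.);c=max(RHO(th)-p,0);tq=-k*c*RHO(th,1)*1e-3-.27*w-.008*np.tanh(w/.01)+tau
    w+=tq/J*dt;return (th+w*dt,w),c
t0=M[0,0]
def run(p,tend=T[-1]):
    s=(p[0],p[1]);out=[];t=t0;i=0
    while True:
        while i<len(M) and t>=M[i,0]-1e-6: out.append(k*(RHO(s[0])-G+np.interp(t,T,X)));i+=1
        if t>=tend-1e-6:break
        s,_=stp(s,G-np.interp(t,T,X),p[3],p[2]);t+=DT
    return np.array(out),s
ug=float(np.interp(-(M[0,1]*4+G-np.interp(t0,T,X)),-RHO(np.linspace(0,2.39,200)),np.linspace(0,2.39,200)))
if len(sys.argv)>5: ug=float(sys.argv[5])
f=lambda p:np.r_[(run(p)[0]-M[:,1])/.3,p[2]/.05,np.log(p[3]/.45)/.15]
p=least_squares(f,[ug,.25,0,.45],diff_step=1e-3,bounds=([-.3,-1.5,-.3,.19],[3,1.5,.3,.55])).x;o,s=run(p)
x=X[-1];c=RHO(s[0])-G+x
print("F",round(F,2),"clk",st["clock"],"cmd-d err",round(G-x-d,1),"z",round(pos[2],1),"Fall",st["contact_force"].round(1))
print("u,w start",p.round(3),"res",(o-M[:,1]).round(2),"now u,w",np.round(s,3),"c",round(float(c),1))
N=int(sys.argv[2]);ct=[float(a) for a in sys.argv[3].split(",")];x0=x;pl=[]
for j in range(N):
    tgt=ct[min(j,len(ct)-1)];r=x
    for _ in range(4):
        q=s
        for i in range(20): q,c=stp(q,G-(x+(r-x)*(i+1)/20),p[3],p[2])
        r+=tgt-c
    r=round(r*2)/2
    for i in range(20): s,c=stp(s,G-(x+(r-x)*(i+1)/20),p[3],p[2])
    x=r;pl.append((r-x0,round(float(c),1),round(float(s[0]),2),round(float(s[1]),2)))
print(*pl)
E
sed -i 's/^try:Q.*/import os\ntry:Q=json.load(open("q.json"))/' mhe.py; rm -f q.json; python3 mhe.py '[]' 5 21
```

```text
F 5.63 clk 7.9 cmd-d err -1.4 z 341.6 Fall [ 1.1  5.6 -6.2]
u,w start [ 0.171  0.119 -0.075  0.478] res [-0.23  0.18  0.35 -0.36  0.06] now u,w [0.542 0.394] c 22.8
(np.float64(0.0), 20.8, 0.58, 0.41) (np.float64(2.5), 21.2, 0.62, 0.43) (np.float64(4.5), 21.0, 0.67, 0.44) (np.float64(7.0), 21.2, 0.71, 0.45) (np.float64(9.0), 21.0, 0.76, 0.46)
```

{"op": "move_arm", "data": {"fingers": [20, 20, 20, 20], "travel": [[0, 0.5, 0], [0, 1.5, 0], [0, 3, 0], [0, 4.5, 0]], "dr": [[0, 0, 0], [0, 0, 0], [0, 0, 0], [0, 0, 0]]}}

```text
clock: 8.3
position: [550.6, 99.3, 341.5]
ee_rot: [1.0, -0.022, 0.001, -0.0]
contact_force: [0.7, 4.4, -6.3]
gripper_width: 27.3
grasp_force: 63.2
```

```bash
python3 mhe.py '[0.5,1.5,3,4.5]' 5 21
```

```text
F 4.45 clk 8.3 cmd-d err -1.4 z 341.5 Fall [ 0.7  4.4 -6.3]
u,w start [ 0.283  0.065 -0.023  0.466] res [-0.17  0.36 -0.31  0.1   0.02] now u,w [0.728 0.506] c 17.9
(np.float64(5.5), 21.1, 0.78, 0.52) (np.float64(7.5), 20.9, 0.83, 0.53) (np.float64(9.5), 21.0, 0.88, 0.53) (np.float64(11.0), 21.0, 0.94, 0.53) (np.float64(12.0), 20.8, 0.99, 0.51)
```

{"op": "move_arm", "data": {"fingers": [20, 20, 20], "travel": [[0, 5, 0], [0, 7.5, 0], [0, 9.5, 0]], "dr": [[0, 0, 0], [0, 0, 0], [0, 0, 0]]}}

```text
clock: 8.6
position: [550.3, 89.8, 341.6]
ee_rot: [1.0, -0.022, 0.001, -0.001]
contact_force: [2.5, 4.8, -6.7]
gripper_width: 27.7
grasp_force: 63.0
```

```bash
python3 mhe.py '[5,7.5,9.5]' 5 21
```

```text
F 4.95 clk 8.6 cmd-d err -1.4 z 341.6 Fall [ 2.5  4.8 -6.7]
u,w start [0.382 0.136 0.024 0.434] res [ 0.09 -0.27  0.15 -0.01  0.15] now u,w [0.902 0.586] c 20.4
(np.float64(2.0), 20.9, 0.96, 0.58) (np.float64(3.0), 20.8, 1.02, 0.58) (np.float64(4.0), 21.0, 1.08, 0.56) (np.float64(4.5), 21.0, 1.13, 0.54) (np.float64(5.0), 21.2, 1.18, 0.52)
```

{"op": "move_arm", "data": {"fingers": [20, 20, 20], "travel": [[0, 2, 0], [0, 3.5, 0], [0, 4.5, 0]], "dr": [[0, 0, 0], [0, 0, 0], [0, 0, 0]]}}

```text
clock: 8.9
position: [549.9, 85.2, 341.5]
ee_rot: [1.0, -0.022, 0.001, -0.0]
contact_force: [1.0, 4.1, -5.8]
gripper_width: 27.5
grasp_force: 63.1
```

```bash
python3 mhe.py '[2,3.5,4.5]' 5 21
```

```text
F 4.12 clk 8.9 cmd-d err -1.3 z 341.5 Fall [ 1.   4.1 -5.8]
u,w start [0.381 0.102 0.057 0.421] res [ 0.1  -0.22  0.19 -0.14 -0.03  1.16] now u,w [1.115 0.609] c 21.1
(np.float64(0.5), 21.2, 1.17, 0.59) (np.float64(0.5), 20.8, 1.23, 0.57) (np.float64(1.0), 20.9, 1.29, 0.56) (np.float64(1.5), 20.8, 1.34, 0.55) (np.float64(2.5), 21.0, 1.4, 0.54)
```

{"op": "move_arm", "data": {"fingers": [20], "travel": [[0, 4, 0]], "dr": [[0, 0, 0]]}}

```text
clock: 9.0
position: [549.7, 81.4, 341.5]
ee_rot: [1.0, -0.022, 0.001, -0.0]
contact_force: [0.8, 5.6, -6.5]
gripper_width: 27.3
grasp_force: 63.2
```

```bash
python3 mhe.py '[4]' 5 21; python3 - <<'E'
from th import *
im=arm.get_image("top");cv2.imwrite("pics/t4.png",im[:,:,::-1])
for g in(.7,.85,1.):print(theta(im,g))
s=arm.read_state();print(s["clock"],s["position"],s["contact_force"])
E
```

```text
F 5.63 clk 9.0 cmd-d err -1.5 z 341.5 Fall [ 0.8  5.6 -6.5]
u,w start [0.5   0.486 0.04  0.445] res [-0.07  0.29 -0.3  -0.15  1.12  0.51] now u,w [1.192 0.579] c 24.6
(np.float64(-3.0), 21.2, 1.25, 0.56) (np.float64(-3.0), 20.8, 1.3, 0.54) (np.float64(-2.0), 21.1, 1.36, 0.53) (np.float64(-1.5), 20.8, 1.41, 0.53) (np.float64(-0.5), 20.8, 1.46, 0.52)
(np.float64(0.898248865227772), 47, np.float64(1.6988667839464426))
(np.float64(0.8899698307955579), 46, np.float64(1.5358314710956407))
(np.float64(0.8819645726880256), 47, np.float64(1.2384389351061884))
9.05 [549.576  80.923 341.496] [ 0.36   6.188 -6.08 ]
```

```bash
python3 - <<'E'
import json
Q=json.load(open("q.json"));Q["t"].append(Q["t"][-1]+.05);Q["x"].append(Q["x"][-1]);json.dump(Q,open("q.json","w"))
E
sed -i 's/G=206.8/G=208.5/; s#M\[:,1\])/.3,#M[:,1])/.4,#' mhe.py; python3 mhe.py '[]' 5 21
```

```text
F 6.2 clk 9.05 cmd-d err 0.7 z 341.5 Fall [ 0.4  6.2 -6.1]
u,w start [0.469 0.459 0.012 0.448] res [-0.13  0.26 -0.15 -0.17  0.85  0.21 -0.4 ] now u,w [1.149 0.539] c 23.2
(np.float64(-2.0), 20.8, 1.2, 0.52) (np.float64(-1.5), 21.0, 1.25, 0.49) (np.float64(-1.0), 21.1, 1.3, 0.48) (np.float64(-0.5), 21.0, 1.35, 0.46) (np.float64(0.0), 20.9, 1.39, 0.45)
```

{"op": "move_arm", "data": {"fingers": [20, 20, 20], "travel": [[0, -0.5, 0], [0, 0, 0], [0, 0.5, 0]], "dr": [[0, 0, 0], [0, 0, 0], [0, 0, 0]]}}

```text
clock: 9.35
position: [549.5, 80.8, 341.5]
ee_rot: [1.0, -0.022, 0.0, -0.0]
contact_force: [-0.2, 5.8, -4.9]
gripper_width: 27.7
grasp_force: 63.2
```

```bash
python3 mhe.py '[-0.5,0,0.5]' 5 21.5
```

```text
F 5.76 clk 9.35 cmd-d err 0.4 z 341.5 Fall [-0.2  5.8 -4.9]
u,w start [0.47  0.458 0.009 0.448] res [-0.13  0.25 -0.15 -0.15  0.86  0.21 -0.4  -0.1 ] now u,w [1.295 0.471] c 22.6
(np.float64(-0.5), 21.6, 1.34, 0.46) (np.float64(0.0), 21.5, 1.39, 0.45) (np.float64(1.0), 21.7, 1.43, 0.44) (np.float64(1.5), 21.3, 1.47, 0.44) (np.float64(2.5), 21.3, 1.52, 0.44)
```

{"op": "move_arm", "data": {"fingers": [20, 20, 20, 20], "travel": [[0, -0.5, 0], [0, 0, 0], [0, 0.5, 0], [0, 1.5, 0]], "dr": [[0, 0, 0], [0, 0, 0], [0, 0, 0], [0, 0, 0]]}}

```text
clock: 9.75
position: [549.5, 79.3, 341.5]
ee_rot: [1.0, -0.022, 0.0, -0.0]
contact_force: [0.9, 4.9, -5.1]
gripper_width: 27.3
grasp_force: 63.2
```

```bash
python3 mhe.py '[-0.5,0,0.5,1.5]' 5 21.5
```

```text
F 4.94 clk 9.75 cmd-d err 0.3 z 341.5 Fall [ 0.9  4.9 -5.1]
u,w start [0.691 0.664 0.002 0.45 ] res [ 0.05 -0.22  0.79  0.16 -0.45 -0.23  0.05] now u,w [1.532 0.471] c 20.0
(np.float64(2.5), 21.3, 1.58, 0.47) (np.float64(4.0), 21.4, 1.63, 0.48) (np.float64(5.5), 21.4, 1.67, 0.48) (np.float64(7.0), 21.3, 1.72, 0.49) (np.float64(9.0), 21.4, 1.77, 0.51)
```

{"op": "move_arm", "data": {"fingers": [20, 20, 20, 20], "travel": [[0, 2, 0], [0, 3.5, 0], [0, 5, 0], [0, 6.5, 0]], "dr": [[0, 0, 0], [0, 0, 0], [0, 0, 0], [0, 0, 0]]}}

```text
clock: 10.15
position: [549.3, 73.0, 341.5]
ee_rot: [1.0, -0.022, 0.001, -0.001]
contact_force: [1.2, 6.6, -6.6]
gripper_width: 27.2
grasp_force: 63.1
```

```bash
python3 mhe.py '[2,3.5,5,6.5]' 5 21.5
```

```text
F 6.68 clk 10.15 cmd-d err 0.2 z 341.5 Fall [ 1.2  6.6 -6.6]
u,w start [ 0.9    0.605 -0.031  0.441] res [-0.26  0.83  0.2  -0.41 -0.08  0.58 -0.36] now u,w [1.576 0.36 ] c 25.3
(np.float64(-3.0), 21.3, 1.61, 0.37) (np.float64(-1.5), 21.7, 1.65, 0.37) (np.float64(-0.5), 21.5, 1.69, 0.38) (np.float64(1.0), 21.6, 1.73, 0.39) (np.float64(2.5), 21.7, 1.77, 0.4)
```

{"op": "move_arm", "data": {"fingers": [20, 20, 20], "travel": [[0, -2, 0], [0, -1, 0], [0, 0, 0]], "dr": [[0, 0, 0], [0, 0, 0], [0, 0, 0]]}}

```text
clock: 10.45
position: [549.4, 72.9, 341.6]
ee_rot: [1.0, -0.022, 0.001, -0.001]
contact_force: [0.5, 6.0, -4.3]
gripper_width: 27.2
grasp_force: 63.1
```

```bash
python3 mhe.py '[-2,-1,0]' 5 21
```

```text
F 6.02 clk 10.45 cmd-d err 0.2 z 341.6 Fall [ 0.5  6.  -4.3]
u,w start [ 1.241  0.253 -0.009  0.452] res [ 0.52 -0.04 -0.63 -0.25  0.57 -0.11 -0.08] now u,w [1.629 0.325] c 23.8
(np.float64(-2.0), 20.8, 1.66, 0.34) (np.float64(-0.5), 21.1, 1.7, 0.35) (np.float64(0.5), 20.9, 1.73, 0.37) (np.float64(2.0), 21.0, 1.77, 0.39) (np.float64(3.5), 21.0, 1.81, 0.4)
```

{"op": "move_arm", "data": {"fingers": [20, 20, 20, 20], "travel": [[0, -1, 0], [0, 0, 0], [0, 1, 0], [0, 2, 0]], "dr": [[0, 0, 0], [0, 0, 0], [0, 0, 0], [0, 0, 0]]}}

```text
clock: 10.85
position: [549.3, 70.7, 341.6]
ee_rot: [1.0, -0.022, 0.001, -0.0]
contact_force: [1.7, 5.0, -6.2]
gripper_width: 27.3
grasp_force: 63.1
```

```bash
python3 mhe.py '[-1,0,1,2]' 5 21
```

```text
F 5.1 clk 10.85 cmd-d err 0.4 z 341.6 Fall [ 1.7  5.  -6.2]
u,w start [ 1.362  0.204 -0.004  0.45 ] res [-0.3   0.53 -0.15 -0.13  0.05] now u,w [1.779 0.393] c 20.6
(np.float64(2.0), 21.1, 1.82, 0.41) (np.float64(3.5), 20.9, 1.86, 0.43) (np.float64(5.5), 21.0, 1.91, 0.45) (np.float64(7.5), 20.9, 1.95, 0.47) (np.float64(10.0), 21.2, 2.0, 0.49)
```

{"op": "move_arm", "data": {"fingers": [20, 20, 20, 20], "travel": [[0, 1.5, 0], [0, 3, 0], [0, 5, 0], [0, 7, 0]], "dr": [[0, 0, 0], [0, 0, 0], [0, 0, 0], [0, 0, 0]]}}

```text
clock: 11.25
position: [549.0, 63.6, 341.6]
ee_rot: [1.0, -0.022, 0.001, -0.0]
contact_force: [0.3, 5.1, -5.9]
gripper_width: 27.3
grasp_force: 63.1
```

```bash
python3 mhe.py '[1.5,3,5,7]' 5 21
```

```text
F 5.14 clk 11.25 cmd-d err 0.6 z 341.6 Fall [ 0.3  5.1 -5.9]
u,w start [1.501 0.107 0.017 0.442] res [ 0.24 -0.27 -0.15  0.12  0.03] now u,w [1.944 0.48 ] c 20.7
(np.float64(2.5), 21.1, 1.99, 0.5) (np.float64(4.5), 20.8, 2.04, 0.53) (np.float64(7.0), 21.1, 2.1, 0.55) (np.float64(9.0), 21.0, 2.15, 0.56) (np.float64(11.0), 21.2, 2.21, 0.57)
```

{"op": "move_arm", "data": {"fingers": [20, 20, 20, 20], "travel": [[0, 2, 0], [0, 4, 0], [0, 6.5, 0], [0, 8.5, 0]], "dr": [[0, 0, 0], [0, 0, 0], [0, 0, 0], [0, 0, 0]]}}

```text
clock: 11.65
position: [548.5, 55.0, 341.5]
ee_rot: [1.0, -0.022, 0.001, -0.0]
contact_force: [0.8, 5.2, -5.6]
gripper_width: 27.4
grasp_force: 63.2
```

```bash
python3 mhe.py '[2,4,6.5,8.5]' 6 21; python3 - <<'E'
from th import *
im=arm.get_image("top");cv2.imwrite("pics/t5.png",im[:,:,::-1])
for g in(1.9,2.0,2.1):print(theta(im,g))
s=arm.read_state();print(s["clock"],s["position"],s["contact_force"])
E
python3 - <<'E'
import json
Q=json.load(open("q.json"));Q["t"].append(Q["t"][-1]+.05);Q["x"].append(Q["x"][-1]);json.dump(Q,open("q.json","w"))
E
python3 mhe.py '[]' 6 21
```

```text
F 5.25 clk 11.65 cmd-d err 0.6 z 341.5 Fall [ 0.8  5.2 -5.6]
u,w start [ 1.529  0.299 -0.01   0.453] res [-0.05 -0.04  0.12  0.01 -0.08] now u,w [2.147 0.525] c 20.7
(np.float64(2.0), 21.0, 2.2, 0.53) (np.float64(3.5), 20.9, 2.25, 0.53) (np.float64(5.0), 21.1, 2.3, 0.52) (np.float64(5.5), 20.8, 2.36, 0.5) (np.float64(6.0), 21.0, 2.41, 0.48) (np.float64(5.5), 21.0, 2.45, 0.43)
(np.float64(2.0219060455049034), 33, np.float64(1.1734119491943034))
(np.float64(2.0246819412400687), 35, np.float64(1.148534871009815))
(np.float64(2.0221205851437114), 34, np.float64(1.0776317824014612))
11.7 [548.464  54.792 341.505] [ 2.093  4.73  -5.308]
F 4.82 clk 11.7 cmd-d err 0.9 z 341.5 Fall [ 2.1  4.7 -5.3]
u,w start [ 1.527  0.299 -0.007  0.452] res [-0.04 -0.04  0.11 -0.02 -0.13  0.08] now u,w [2.178 0.532] c 19.6
(np.float64(3.0), 21.0, 2.23, 0.53) (np.float64(4.5), 21.1, 2.28, 0.53) (np.float64(5.5), 21.0, 2.34, 0.52) (np.float64(6.0), 21.0, 2.39, 0.49) (np.float64(5.5), 20.8, 2.43, 0.46) (np.float64(5.0), 21.1, 2.48, 0.4)
```

{"op": "move_arm", "data": {"fingers": [20, 20, 20, 20], "travel": [[0, 3, 0], [0, 4.5, 0], [0, 5.5, 0], [0, 6.5, 0]], "dr": [[0, 0, 0], [0, 0, 0], [0, 0, 0], [0, 0, 0]]}}

```text
clock: 12.1
position: [547.9, 48.5, 341.3]
ee_rot: [1.0, -0.022, -0.0, -0.0]
contact_force: [0.3, 5.6, -6.0]
gripper_width: 27.4
grasp_force: 63.1
```

```bash
python3 mhe.py '[3,4.5,5.5,6.5]' 6 22
```

```text
F 5.58 clk 12.1 cmd-d err 0.7 z 341.3 Fall [ 0.3  5.6 -6. ]
u,w start [ 1.783  0.372 -0.     0.45 ] res [ 0.01 -0.03 -0.08  0.13 -0.2 ] now u,w [2.381 0.498] c 21.5
(np.float64(0.5), 22.2, 2.43, 0.46) (np.float64(-0.5), 22.0, 2.47, 0.41) (np.float64(-1.5), 22.1, 2.51, 0.35) (np.float64(-2.5), 22.2, 2.54, 0.29) (np.float64(-4.0), 21.8, 2.57, 0.22) (np.float64(-4.5), 22.1, 2.59, 0.15)
```

{"op": "move_arm", "data": {"fingers": [20, 20, 20], "travel": [[0, 0.5, 0], [0, 0, 0], [0, -1, 0]], "dr": [[0, 0, 0], [0, 0, 0], [0, 0, 0]]}}

```text
clock: 12.4
position: [547.2, 49.4, 341.1]
ee_rot: [1.0, -0.023, -0.002, 0.0]
contact_force: [-2.5, 5.7, -3.5]
gripper_width: 27.4
grasp_force: 63.2
```

```bash
python3 mhe.py '[0.5,0,-1]' 6 22
```

```text
F 5.63 clk 12.4 cmd-d err 0.8 z 341.1 Fall [-2.5  5.7 -3.5]
u,w start [ 1.784e+00  3.710e-01 -1.000e-03  4.500e-01] res [ 0.01 -0.03 -0.07  0.13 -0.2   0.01] now u,w [2.509 0.351] c 22.6
(np.float64(-1.5), 22.1, 2.54, 0.29) (np.float64(-2.5), 22.2, 2.57, 0.22) (np.float64(-3.5), 22.0, 2.58, 0.15) (np.float64(-4.0), 22.0, 2.6, 0.08) (np.float64(-4.5), 21.8, 2.6, 0.02) (np.float64(-4.5), 21.8, 2.6, -0.03)
```

{"op": "move_arm", "data": {"fingers": [20, 20, 20, 20], "travel": [[0, -1, 0], [0, -2, 0], [0, -3, 0], [0, -3.5, 0]], "dr": [[0, 0, 0], [0, 0, 0], [0, 0, 0], [0, 0, 0]]}}

```text
clock: 12.8
position: [547.2, 52.9, 341.0]
ee_rot: [1.0, -0.023, -0.002, 0.0]
contact_force: [-2.6, 5.6, -2.5]
gripper_width: 27.4
grasp_force: 63.2
```

```bash
python3 mhe.py '[-1,-2,-3,-3.5]' 8 21,20
```

```text
F 5.47 clk 12.8 cmd-d err 0.8 z 341.0 Fall [-2.6  5.6 -2.5]
u,w start [ 1.95   0.457 -0.009  0.446] res [-0.04 -0.08  0.13 -0.19 -0.03  0.06] now u,w [2.586 0.073] c 22.1
(np.float64(-1.5), 20.8, 2.59, 0.01) (np.float64(-2.0), 20.2, 2.59, -0.04) (np.float64(-2.0), 19.9, 2.58, -0.09) (np.float64(-1.5), 20.0, 2.57, -0.13) (np.float64(-1.0), 19.8, 2.56, -0.17) (np.float64(0.0), 20.1, 2.54, -0.2) (np.float64(0.5), 19.8, 2.51, -0.23) (np.float64(1.5), 20.0, 2.49, -0.25)
```

{"op": "move_arm", "data": {"fingers": [20, 20, 20, 20, 20], "travel": [[0, -1, 0], [0, -2, 0], [0, -2, 0], [0, -1.5, 0], [0, -1, 0]], "dr": [[0, 0, 0], [0, 0, 0], [0, 0, 0], [0, 0, 0], [0, 0, 0]]}}

```text
clock: 13.3
position: [547.3, 53.8, 341.0]
ee_rot: [1.0, -0.023, -0.002, 0.0]
contact_force: [-2.6, 5.2, -4.7]
gripper_width: 27.3
grasp_force: 63.1
```

```bash
python3 mhe.py '[-1,-2,-2,-1.5,-1]' 9 20,20,20,20,21,22,23
```

```text
F 5.08 clk 13.3 cmd-d err 0.9 z 341.0 Fall [-2.6  5.2 -4.7]
u,w start [2.185 0.48  0.005 0.455] res [ 0.03 -0.2  -0.06  0.04 -0.05] now u,w [ 2.564 -0.148] c 20.1
(np.float64(0.5), 20.0, 2.55, -0.18) (np.float64(1.5), 20.2, 2.53, -0.21) (np.float64(2.0), 20.0, 2.51, -0.23) (np.float64(2.5), 19.8, 2.48, -0.25) (np.float64(4.5), 21.2, 2.46, -0.25) (np.float64(5.5), 21.8, 2.43, -0.26) (np.float64(7.0), 23.0, 2.41, -0.25) (np.float64(7.0), 23.0, 2.38, -0.23) (np.float64(7.0), 23.2, 2.36, -0.21)
```

{"op": "move_arm", "data": {"fingers": [20, 20, 20, 20, 20, 20], "travel": [[0, 0.5, 0], [0, 1, 0], [0, 2, 0], [0, 3, 0], [0, 4.5, 0], [0, 5.5, 0]], "dr": [[0, 0, 0], [0, 0, 0], [0, 0, 0], [0, 0, 0], [0, 0, 0], [0, 0, 0]]}}

```text
clock: 13.9
position: [547.5, 48.4, 341.1]
ee_rot: [1.0, -0.023, -0.001, 0.0]
contact_force: [-0.2, 6.1, -4.9]
gripper_width: 27.2
grasp_force: 63.0
```

```bash
python3 mhe.py '[0.5,1,2,3,4.5,5.5]' 10 23 2.0
```

```text
F 6.11 clk 13.9 cmd-d err 0.8 z 341.1 Fall [-0.2  6.1 -4.9]
u,w start [2.353 0.438 0.028 0.471] res [-0.14 -0.24 -0.05  0.2  -0.44] now u,w [ 2.479 -0.242] c 22.7
(np.float64(1.0), 23.1, 2.45, -0.25) (np.float64(1.5), 23.2, 2.43, -0.25) (np.float64(1.5), 23.0, 2.41, -0.23) (np.float64(1.5), 23.0, 2.38, -0.21) (np.float64(1.5), 23.1, 2.36, -0.19) (np.float64(1.0), 22.8, 2.35, -0.16) (np.float64(1.0), 23.1, 2.33, -0.12) (np.float64(1.0), 23.2, 2.32, -0.09) (np.float64(0.5), 22.9, 2.31, -0.05) (np.float64(0.5), 22.9, 2.31, -0.02)
```

{"op": "move_arm", "data": {"fingers": [20, 20, 20, 20], "travel": [[0, 0, 0], [0, -0.5, 0], [0, -0.5, 0], [0, -0.5, 0]], "dr": [[0, 0, 0], [0, 0, 0], [0, 0, 0], [0, 0, 0]]}}

```text
clock: 14.3
position: [547.9, 49.1, 341.3]
ee_rot: [1.0, -0.022, -0.0, -0.0]
contact_force: [0.6, 4.8, -4.7]
gripper_width: 27.3
grasp_force: 63.0
```

```bash
python3 mhe.py '[0,-0.5,-0.5,-0.5]' 10 22 1.8 2.55
```

```text
F 4.77 clk 14.3 cmd-d err 0.6 z 341.3 Fall [ 0.6  4.8 -4.7]
u,w start [2.563 0.188 0.023 0.468] res [-0.2   0.25 -0.36  0.48] now u,w [ 2.391 -0.231] c 21.0
(np.float64(1.0), 22.1, 2.37, -0.21) (np.float64(0.5), 21.8, 2.35, -0.18) (np.float64(0.5), 22.0, 2.33, -0.14) (np.float64(0.5), 22.2, 2.32, -0.11) (np.float64(0.0), 21.9, 2.31, -0.07) (np.float64(0.0), 22.0, 2.31, -0.04) (np.float64(0.0), 22.1, 2.3, -0.01) (np.float64(0.0), 22.1, 2.31, 0.02) (np.float64(0.0), 22.0, 2.31, 0.05) (np.float64(0.0), 21.9, 2.31, 0.07)
```

{"op": "move_arm", "data": {"fingers": [20, 20, 20, 20, 20, 20, 20], "travel": [[0, 0.5, 0], [0, 0.5, 0], [0, 0.5, 0], [0, 0.5, 0], [0, 0, 0], [0, 0, 0], [0, 0, 0]], "dr": [[0, 0, 0], [0, 0, 0], [0, 0, 0], [0, 0, 0], [0, 0, 0], [0, 0, 0], [0, 0, 0]]}}

```text
clock: 15.0
position: [548.2, 49.2, 341.3]
ee_rot: [1.0, -0.022, 0.0, -0.0]
contact_force: [1.7, 5.6, -5.6]
gripper_width: 27.2
grasp_force: 63.0
```

```bash
python3 mhe.py '[0.5,0.5,0.5,0.5,0,0,0]' 10 22 2.2 2.55
```

```text
F 5.71 clk 15.0 cmd-d err 0.4 z 341.3 Fall [ 1.7  5.6 -5.6]
u,w start [2.562 0.203 0.014 0.471] res [-0.21  0.29 -0.36  0.48 -0.12] now u,w [ 2.292 -0.018] c 22.4
(np.float64(-0.5), 21.9, 2.29, 0.01) (np.float64(-0.5), 21.8, 2.29, 0.04) (np.float64(0.0), 22.2, 2.3, 0.06) (np.float64(0.0), 22.0, 2.31, 0.09) (np.float64(0.0), 21.8, 2.32, 0.1) (np.float64(0.5), 22.1, 2.33, 0.12) (np.float64(0.5), 21.9, 2.34, 0.13) (np.float64(0.5), 21.8, 2.35, 0.14) (np.float64(1.0), 22.1, 2.37, 0.15) (np.float64(1.0), 22.0, 2.38, 0.15)
```

{"op": "move_arm", "data": {"fingers": [20, 20, 20, 20, 20, 20, 20, 20, 20, 20], "travel": [[0, 0, 0], [0, 0, 0], [0, 0, 0], [0, 0, 0], [0, 0, 0], [0, 0.5, 0], [0, 0.5, 0], [0, 0.5, 0], [0, 0.5, 0], [0, 0.5, 0]], "dr": [[0, 0, 0], [0, 0, 0], [0, 0, 0], [0, 0, 0], [0, 0, 0], [0, 0, 0], [0, 0, 0], [0, 0, 0], [0, 0, 0], [0, 0, 0]]}}

```text
clock: 16.0
position: [547.8, 48.6, 341.2]
ee_rot: [1.0, -0.022, -0.0, -0.0]
contact_force: [-0.6, 4.4, -4.4]
gripper_width: 27.4
grasp_force: 63.1
```

```bash
python3 mhe.py '[0,0,0,0,0,0.5,0.5,0.5,0.5,0.5]' 10 22 2.6 2.5
```

```text
F 4.38 clk 16.0 cmd-d err 0.6 z 341.2 Fall [-0.6  4.4 -4.4]
u,w start [ 2.526 -0.311  0.02   0.439] res [-0.07  0.48 -0.    1.  ] now u,w [2.383 0.18 ] c 21.5
(np.float64(0.5), 22.0, 2.4, 0.17) (np.float64(0.5), 22.1, 2.42, 0.16) (np.float64(0.5), 22.2, 2.43, 0.14) (np.float64(0.0), 21.9, 2.45, 0.11) (np.float64(0.0), 22.1, 2.46, 0.09) (np.float64(-0.5), 21.8, 2.46, 0.06) (np.float64(-0.5), 21.9, 2.47, 0.03) (np.float64(-0.5), 21.9, 2.47, 0.01) (np.float64(-0.5), 21.9, 2.47, -0.02) (np.float64(-0.5), 21.9, 2.47, -0.04)
```

{"op": "move_arm", "data": {"fingers": [20, 20, 20, 20, 20], "travel": [[0, 1, 0], [0, 1, 0], [0, 1, 0], [0, 0.5, 0], [0, 0.5, 0]], "dr": [[0, 0, 0], [0, 0, 0], [0, 0, 0], [0, 0, 0], [0, 0, 0]]}}

```text
clock: 16.5
position: [547.6, 48.1, 341.1]
ee_rot: [1.0, -0.023, -0.001, -0.0]
contact_force: [0.0, 5.0, -5.2]
gripper_width: 27.3
grasp_force: 63.1
```

```bash
python3 mhe.py '[1,1,1,0.5,0.5]' 10 22 2.8 2.5; python3 - <<'E'
from th import *
im=arm.get_image("top");print(theta(im,2.3))
for k in range(3):
    im=arm.get_image("top");s=arm.read_state();print(s["clock"],theta(im,2.3)[0],s["contact_force"])
E
```

```text
F 5.01 clk 16.5 cmd-d err 0.6 z 341.1 Fall [ 0.   5.  -5.2]
u,w start [ 2.519 -0.258  0.007  0.439] res [-0.13  0.48 -0.07  1.02  0.56] now u,w [2.436 0.09 ] c 22.3
(np.float64(-0.5), 21.9, 2.44, 0.07) (np.float64(-0.5), 22.0, 2.45, 0.04) (np.float64(-0.5), 22.1, 2.45, 0.02) (np.float64(-0.5), 22.1, 2.45, -0.01) (np.float64(-0.5), 22.0, 2.45, -0.03) (np.float64(-0.5), 22.0, 2.45, -0.04) (np.float64(-0.5), 21.9, 2.44, -0.06) (np.float64(-0.5), 21.8, 2.44, -0.07) (np.float64(0.0), 22.2, 2.43, -0.08) (np.float64(0.0), 22.1, 2.42, -0.08)
(np.float64(2.261244917895303), 38, np.float64(0.9767741387771309))
16.6 2.263985948926335 [-1.135  6.188 -4.794]
16.65 2.2671247352661674 [-1.198  4.945 -5.615]
16.7 2.2731497335476187 [-0.172  5.778 -5.991]
```

```bash
cat > hold.py <<'E'
import sys
from th import *
fs=[]
for k in range(int(sys.argv[1])):
    im=arm.get_image("top");s=arm.read_state();fs.append(s["contact_force"])
    if k%10==9: print(s["clock"],"th",round(theta(im,2.3)[0],3),"F",np.mean(fs[-10:],0),"pos",s["position"])
E
python3 hold.py 20
```

```text
17.2 th 2.274 F [-0.219  5.625 -4.537] pos [547.566  48.048 341.147]
17.7 th 2.259 F [ 0.128  5.541 -4.866] pos [547.657  48.072 341.161]
```

The force averages 5.6 N and the table is almost still, so I'll hold the pose.

{"op": "move_arm", "data": {"fingers": [20, 20, 20, 20, 20, 20, 20, 20, 20, 20], "travel": [[0, 0, 0], [0, 0, 0], [0, 0, 0], [0, 0, 0], [0, 0, 0], [0, 0, 0], [0, 0, 0], [0, 0, 0], [0, 0, 0], [0, 0, 0]], "dr": [[0, 0, 0], [0, 0, 0], [0, 0, 0], [0, 0, 0], [0, 0, 0], [0, 0, 0], [0, 0, 0], [0, 0, 0], [0, 0, 0], [0, 0, 0]]}}

```text
clock: 18.7
position: [547.7, 48.1, 341.2]
ee_rot: [1.0, -0.022, -0.0, -0.0]
contact_force: [0.5, 5.8, -5.1]
gripper_width: 27.1
grasp_force: 63.1
```

{"op": "move_arm", "data": {"fingers": [20, 20, 20, 20, 20, 20, 20, 20, 20, 20], "travel": [[0, 0, 0], [0, 0, 0], [0, 0, 0], [0, 0, 0], [0, 0, 0], [0, 0, 0], [0, 0, 0], [0, 0, 0], [0, 0, 0], [0, 0, 0]], "dr": [[0, 0, 0], [0, 0, 0], [0, 0, 0], [0, 0, 0], [0, 0, 0], [0, 0, 0], [0, 0, 0], [0, 0, 0], [0, 0, 0], [0, 0, 0]]}}

```text
clock: 19.7
position: [547.7, 48.1, 341.2]
ee_rot: [1.0, -0.022, -0.0, -0.0]
contact_force: [0.5, 5.2, -5.2]
gripper_width: 27.3
grasp_force: 63.1
```

{"op": "move_arm", "data": {"fingers": [20, 20, 20, 20, 20, 20, 20, 20, 20, 20], "travel": [[0, 0, 0], [0, 0, 0], [0, 0, 0], [0, 0, 0], [0, 0, 0], [0, 0, 0], [0, 0, 0], [0, 0, 0], [0, 0, 0], [0, 0, 0]], "dr": [[0, 0, 0], [0, 0, 0], [0, 0, 0], [0, 0, 0], [0, 0, 0], [0, 0, 0], [0, 0, 0], [0, 0, 0], [0, 0, 0], [0, 0, 0]]}}

```text
clock: 20.7
position: [547.7, 48.1, 341.2]
ee_rot: [1.0, -0.023, -0.0, -0.0]
contact_force: [0.3, 6.4, -5.4]
gripper_width: 27.0
grasp_force: 63.1
```

{"op": "move_arm", "data": {"fingers": [20, 20, 20, 20, 20, 20, 20, 20, 20, 20], "travel": [[0, 0, 0], [0, 0, 0], [0, 0, 0], [0, 0, 0], [0, 0, 0], [0, 0, 0], [0, 0, 0], [0, 0, 0], [0, 0, 0], [0, 0, 0]], "dr": [[0, 0, 0], [0, 0, 0], [0, 0, 0], [0, 0, 0], [0, 0, 0], [0, 0, 0], [0, 0, 0], [0, 0, 0], [0, 0, 0], [0, 0, 0]]}}

```text
clock: 21.7
position: [547.7, 48.1, 341.2]
ee_rot: [1.0, -0.023, -0.0, -0.0]
contact_force: [0.3, 6.3, -4.9]
gripper_width: 27.4
grasp_force: 63.1
```

```bash
python3 hold.py 60
```

```text
22.2 th 2.243 F [ 0.348  5.42  -5.125] pos [547.738  48.097 341.185]
22.7 th 2.24 F [ 0.223  5.649 -5.183] pos [547.702  48.105 341.162]
23.2 th 2.244 F [ 0.061  5.642 -5.069] pos [547.709  48.083 341.183]
23.7 th 2.243 F [ 0.056  5.815 -4.908] pos [547.699  48.096 341.166]
24.2 th 2.243 F [ 0.043  5.726 -5.062] pos [547.717  48.107 341.216]
24.7 th 2.243 F [ 0.098  5.673 -5.051] pos [547.712  48.108 341.166]
```

{"op": "move_arm", "data": {"fingers": [20, 20, 20, 20, 20, 20, 20, 20, 20, 20], "travel": [[0, 0, 0], [0, 0, 0], [0, 0, 0], [0, 0, 0], [0, 0, 0], [0, 0, 0], [0, 0, 0], [0, 0, 0], [0, 0, 0], [0, 0, 0]], "dr": [[0, 0, 0], [0, 0, 0], [0, 0, 0], [0, 0, 0], [0, 0, 0], [0, 0, 0], [0, 0, 0], [0, 0, 0], [0, 0, 0], [0, 0, 0]]}}

```text
clock: 25.7
position: [547.7, 48.1, 341.2]
ee_rot: [1.0, -0.022, -0.0, -0.0]
contact_force: [0.6, 6.6, -4.9]
gripper_width: 27.4
grasp_force: 63.1
```

{"op": "move_arm", "data": {"fingers": [20, 20, 20, 20, 20, 20, 20, 20, 20, 20], "travel": [[0, 0, 0], [0, 0, 0], [0, 0, 0], [0, 0, 0], [0, 0, 0], [0, 0, 0], [0, 0, 0], [0, 0, 0], [0, 0, 0], [0, 0, 0]], "dr": [[0, 0, 0], [0, 0, 0], [0, 0, 0], [0, 0, 0], [0, 0, 0], [0, 0, 0], [0, 0, 0], [0, 0, 0], [0, 0, 0], [0, 0, 0]]}}

```text
clock: 26.7
position: [547.7, 48.1, 341.2]
ee_rot: [1.0, -0.022, -0.001, -0.0]
contact_force: [0.7, 5.6, -5.9]
gripper_width: 27.3
grasp_force: 63.1
```

```bash
python3 hold.py 10; python3 -c "
from bench import arm
print(arm.job_done())"
```

```text
27.2 th 2.243 F [ 0.242  5.506 -5.117] pos [547.712  48.09  341.19 ]
the job is handed in; nothing more can be done
None
```

I handed the job in at 27.2 s with the roller in the hollow at about 5.6 N, the turntable at rest for over 3 s and the tool still gripped; the pass was unbroken and every reading was between 4 and 7 N (lowest 4.1, highest 6.7), but each carries about ±0.5 N of noise, so a brief dip or peak outside the band can't be ruled out.

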